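# Balance a lopsided counterbalance arm on a small weighing pan

## Task

Take the can off the pan of the balance and stand it upright on the cork mat. Then weigh the counterbalance arm: a weight is locked out of sight inside it, so find its balance point with a low trial lift, shift your grip there, carry it level, and, gripping it right over the little pan, set it down flat side down so that it stays there level by itself when you let go. Never tip the arm far from level, and leave the eyepiece, the tall white tube and the dropper bottle standing where they are.

Things in the scene. Friction and masses are not known exactly. Their poses are not given: they have to be found in the camera images.
- beam_center (a point): Mid-length, mid-height of the counterbalance arm (190 mm long, 0.56 kg): a rectangular aluminium tube 28 mm wide, 26 mm high with a flat underside (13 mm below this point). x runs along the arm to its round head, z up. The weight locked inside puts the balance point anywhere from 45 mm on the cap side to 35 mm on the head side, on the centre line; it does not shift in handling.
- beam_head (a point): The arm's dark round clamp head, 40 mm across, 38 mm high, its underside flush with the tube's; this point is on its axis, 75 mm from the arm's centre point, 13 mm above the underside. The plain tube can be gripped across its 28 mm width up to 50 mm from the centre on this side.
- beam_cap (a point): Outer face of the thin black cap, 30 mm wide, at the arm's other end, 95 mm from the centre point, 13 mm above the underside. The plain tube can be gripped up to 80 mm from the centre on this side.
- pan_top (a point): Centre of the top of the balance's round steel pan, 40 mm across and 6 mm thick, on a thin stem, 70 mm above the worktop. z up. The balance is fixed: its grey housing, 84 by 100 mm and 39 mm high, is centred below the pan; x of this frame points to the back of the housing (away from the dark display).
- mat_top (a point): Centre of the top of the round cork mat, 64 mm across, 4 mm thick, fixed on the worktop. Mind the tall cupboard to the left of the worktop (its near corner is at about x 0.62, y 0.1): it stands between the robot's start and the balance.
- lens_can_center (a point): Dark can with a ribbed black screw cap, 34 mm in diameter, 50 mm high, standing on the pan at the start. The point is its centre, half-way up, 25 mm above its underside; z up.
- eyepiece_center (a point): Bystander: black spare eyepiece, 35 mm in diameter, 52 mm high, standing beside the arm; its centre, half-way up.
- tall_tube_center (a point): Bystander: white tube with a cap, 37 mm in diameter, 118 mm high, standing near the balance, taller than the pan; its centre, half-way up.
- dropper_center (a point): Bystander: dropper bottle, 32 mm in diameter, 88 mm high, standing near the balance, taller than the pan; its centre, half-way up.
There are look-alikes about, which are no part of the job. What is shaped like the part that bears lens_can_center but green, purple or red is not meant.

How it is judged:
By the outcome, as a careful person would: the job done as asked, in the order asked, and still so for the second after the job is handed in, with the robot touching nothing.
It also fails if it takes over 58 s, if anything falls off the work surface, if the arm or the gripper's body presses on something with over 40 N, if the wrist force passes 120 N, or if a joint passes its speed limit or range.

## Robot

A 7-joint arm with a two-finger parallel gripper is mounted at the origin on a cart in front of the work surface, level with it; the furniture and walls round the work are solid. World frame = base frame: x ahead of the robot, y to its left, z up, the work surface at z = 0. Lengths are in m, angles in rad, forces in N, time in s.
With the tool pointing down it reaches from about 0.4 to 0.9 m from the base axis. Payload 5.6 kg.
Tool frame: the origin (TCP) lies on the front face of the gripper's body, between the roots of the fingers; the fingertips stand 88 mm ahead of it and the grasp point (between the pads) lies 69 mm ahead of it; z points along the fingers, y is the direction in which the jaws open and shut (so a half turn about z gives the same grasp; the last joint's range is limited). The gripper opens to 92 mm and grips with 3 to 60 N. Pads are 20 mm wide; open, the fingers measure 128 mm over their backs; the gripper's body (75 mm by 189 mm) begins 69 mm behind the grasp point.
Start: joints at [-1.154, 0.468, -0.012, 1.603, 0.006, 1.071, -0.056], TCP at [0.288, 0.582, 0.303] pointing down, gripper open.
Joint ranges: [-2.53, 2.53], [-0.31, 2.02], [-1.57, 1.55], [0.28, 2.44], [-1.29, 4.43], [0.15, 1.84], [-2.92, 2.92]. Speed limits (rad/s): [2.57, 2.57, 3.14, 3.14, 3.14, 3.14, 3.14].

## Interface

Orientations are given as a rotation vector (axis times angle).
In Python, from cell import sense, eyes, arm gives the robot as it stands. The module is installed in compiled form; this text tells all that it offers.
- The arm moves only by the tool jog_arm, never from a script. Its argument "increments" is a list of rows, each a list of 5 numbers: the shift along the tool's x, y, z each as a share of 0.6 m, from -1 to 1, then the turn about the tool's z as a share of 30 degrees, from -1 to 1, then the gripper's target within -1 to 1 (fully open at 1, half-way at 0, shut at -1). A call has 1 to 10 rows; each row shifts and turns the pose as measured when the row begins, along the tool's axes as they then stand; what a row does not reach is not made up. A row lasts 1/10 s, in which the tool goes at most 50 mm and 8.59 degrees, less where a joint would pass 70% of its speed; a pose out of reach is approached as far as the arm can. A call with a number of a shift or a turn outside -1 to 1 is refused whole. A call with a gripper value outside its range is refused whole. The fingers move at their own pace and stop on an object; "newtons" is the grip in N (left out, the last holds). Time passes only in rows, so rows that do not move let the fingers close. It gives the time, the measured TCP pose, the force and the opening at its end, in the units of the state.
- sense(): the state, without advancing time (a new reading comes with each control period).
- eyes.get_image(name): name is "scene" or "side" or "wrist"; returns a dict with "img" (420x560x3 uint8, red, green, blue), "fov_y" (degrees; the focal length in pixels is half the picture's height over the tangent of half this angle, whatever the lens; pixels are square), "cx", "cy" (the principal point, pixels), "R" (3x3) and "t" (3): a world point X has camera coordinates R X + t. Camera axes: x right, y down, z forward; pixel columns grow to the right and rows downward; lengths in m; the calibration is good to about 2 mm. The wrist camera is an equidistant fisheye: a pixel r from the principal point sees the ray r / f radians off the axis. A picture is of the moment at which its call begins. There is no depth.
- arm.sign_off(): hands the job in, once; it reports no verdict.
The state is a dict: "clock": time; "joints": joint angles; "joint_vel": joint speeds; "joint_torque": joint torques, N m; "ee_pos": TCP position; "tcp_rot": TCP orientation; "ft_force": force on the tool from outside, world axes, zero at the start; "ft_torque": the same for the moment, N m; "gripper_width": opening from 0.0 (shut) to 1.0 (fully open).
Only numpy, scipy, OpenCV 4.12 (cv2) and the standard library are available. Lean on these libraries where they do the work, as an engineer would, in place of code of your own. Each camera call takes 0.05 s, during which the arm holds its last target.

## Working session

There is one attempt and no reset: what is moved stays moved. The work goes in short steps, Python scripts to look and compute and a tool call to move; the robot and the scene stay as the last step left them, time stands still between calls to the robot, and variables do not carry over. Pictures are saved under pics/ and viewed, and the job is handed in when it is done.

Besides the shell and the picture viewer there is one more tool, called after "Request:" as name(argument=value, ...) on one line, values as JSON. jog_arm: Moves the arm, as the interface text tells. Its arguments: {"type":"object","properties":{"increments":{"type":"array","items":{"type":"array","items":{"type":"number"}}},"newtons":{"type":"number"}},"required":["increments"]}

```bash
mkdir -p pics; ls
cat > h.py <<'E'
import numpy as np, cv2
from cell import sense, eyes, arm
from scipy.spatial.transform import Rotation as Ro
def grab(name,fn=None):
    d=eyes.get_image(name)
    if fn: cv2.imwrite('pics/'+fn,cv2.cvtColor(d['img'],cv2.COLOR_RGB2BGR))
    d['f']=d['img'].shape[0]/2/np.tan(np.radians(d['fov_y'])/2)
    return d
def ray(d,u,v,name):
    x,y=(u-d['cx'])/d['f'],(v-d['cy'])/d['f']
    if name=='wrist':
        r=np.hypot(x,y); s=np.sin(r)/r if r>1e-9 else 1
        c=np.array([x*s,y*s,np.cos(r)])
    else: c=np.array([x,y,1.])
    R=np.array(d['R']); t=np.array(d['t'])
    o=-R.T@t; w=R.T@c
    return o,w/np.linalg.norm(w)
def onz(d,u,v,z,name):
    o,w=ray(d,u,v,name); return o+w*(z-o[2])/w[2]
def proj(d,X,name):
    c=np.array(d['R'])@np.array(X)+np.array(d['t'])
    if name=='wrist':
        th=np.arctan2(np.hypot(c[0],c[1]),c[2]); n=np.hypot(c[0],c[1])
        return d['cx']+d['f']*th*c[0]/n, d['cy']+d['f']*th*c[1]/n
    return d['cx']+d['f']*c[0]/c[2], d['cy']+d['f']*c[1]/c[2]
def two(r1,r2):
    A=[];b=[]
    for o,w in (r1,r2):
        P=np.eye(3)-np.outer(w,w);A.append(P);b.append(P@o)
    X=np.linalg.lstsq(np.vstack(A),np.hstack(b),rcond=None)[0]
    return X
E
python3 - <<'E'
from h import *
import pickle
np.set_printoptions(precision=4,suppress=True)
s=sense(); print(s)
D={}
for n in ('scene','side','wrist'):
    d=grab(n,n+'0.png'); D[n]=d
    print(n,d['fov_y'],d['cx'],d['cy'],-np.array(d['R']).T@np.array(d['t']),np.array(d['R']))
pickle.dump(D,open('D0.pkl','wb'))
E
```

```text
pics
{'clock': 0.0, 'joints': array([-1.154 ,  0.4684, -0.0116,  1.6036,  0.006 ,  1.0714, -0.0563]), 'joint_vel': array([ 0.0004,  0.0011, -0.0017, -0.001 , -0.0001,  0.0026,  0.0007]), 'joint_torque': array([  0.0002, -52.0591,  -0.0127, -24.3751,  -0.0567,   0.0171,
         0.0002]), 'ee_pos': array([0.2883, 0.5821, 0.3017]), 'tcp_rot': array([-0.7159, -3.0586,  0.0028]), 'ft_force': array([-0.4529,  0.2487,  0.2234]), 'ft_torque': array([-0.0346,  0.0202, -0.0387]), 'gripper_width': 0.9963025383673436}
scene 54.13664317688517 284.9162919811165 208.36609565184096 [ 0.1131 -0.6121  0.7   ] [[ 0.6734 -0.739  -0.0175]
 [-0.5366 -0.4724 -0.6993]
 [ 0.5085  0.4803 -0.7146]]
side 51.733914388992744 276.9720038693221 212.30193830925526 [ 0.1318 -0.873   0.4118] [[ 0.8226 -0.568  -0.0266]
 [-0.2303 -0.29   -0.9289]
 [ 0.5199  0.7702 -0.3693]]
wrist 65.70646984690485 279.34686448049644 210.46082768341336 [0.2221 0.6145 0.3823] [[ 0.4431  0.8965 -0.0007]
 [ 0.8649 -0.4273  0.2635]
 [ 0.2359 -0.1174 -0.9647]]
```

View pics/scene0.png

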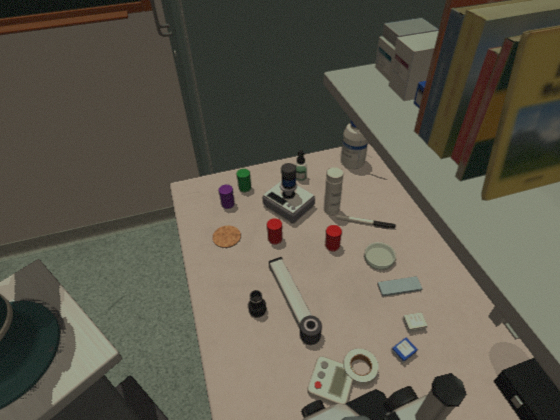

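View pics/side0.png

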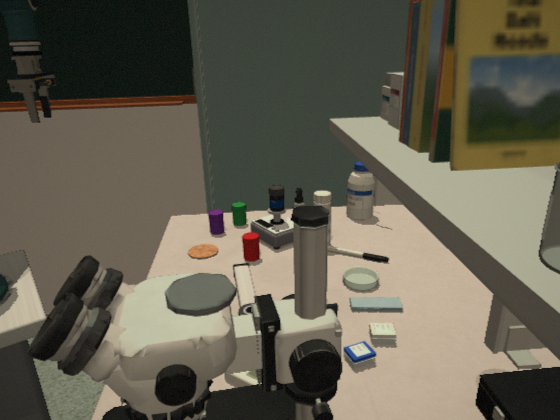

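View pics/wrist0.png

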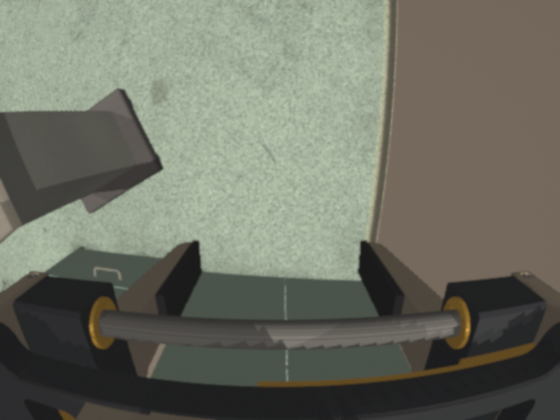

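Run:
```python
from h import *
import pickle
D=pickle.load(open('D0.pkl','rb'))
a=cv2.cvtColor(D['scene']['img'],cv2.COLOR_RGB2BGR)
b=cv2.cvtColor(D['side']['img'],cv2.COLOR_RGB2BGR)
cv2.imwrite('pics/c1.png',cv2.resize(a[140:270,200:360],None,fx=5,fy=4.6 and 5,interpolation=cv2.INTER_CUBIC)[:600])
cv2.imwrite('pics/c2.png',cv2.resize(a[225:365,220:360],None,fx=4.2,fy=4.2,interpolation=cv2.INTER_CUBIC))
cv2.imwrite('pics/c3.png',cv2.resize(b[170:290,180:340],None,fx=5,fy=5,interpolation=cv2.INTER_CUBIC))
```

```text
(no output)
```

View pics/c1.png

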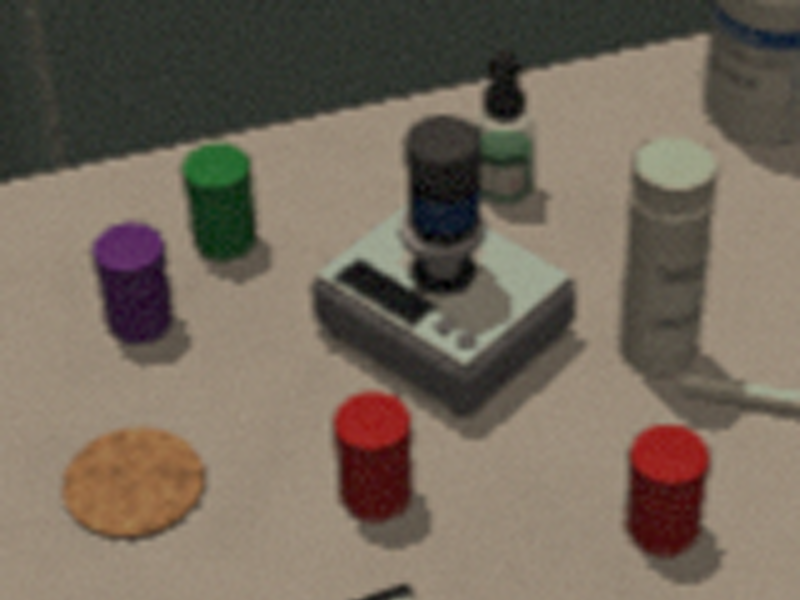

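View pics/c2.png

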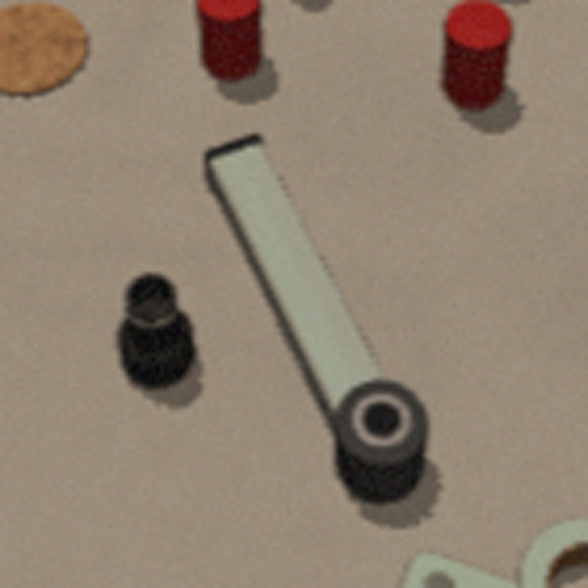

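View pics/c3.png

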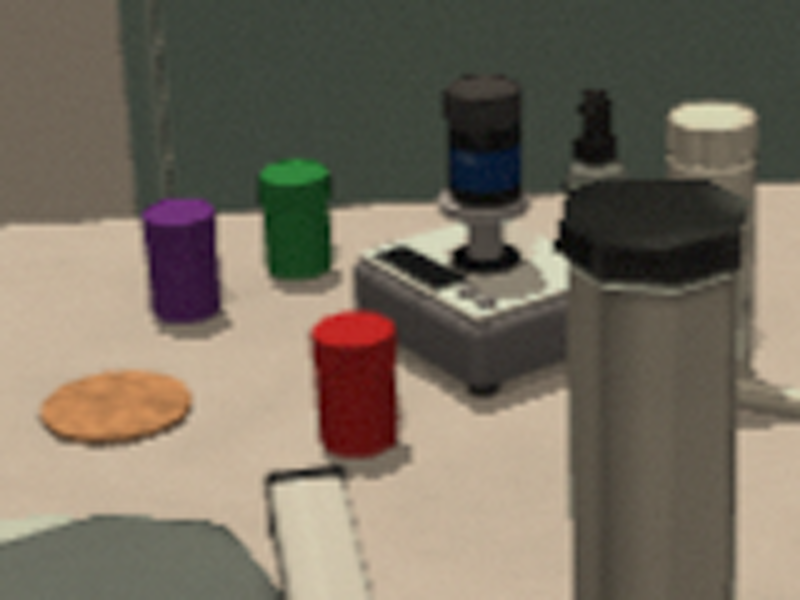

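Run:
```python
from h import *
import pickle
np.set_printoptions(precision=4,suppress=True)
D=pickle.load(open('D0.pkl','rb'))
S=D['scene'];T=D['side']
def c1(x,y,z):return onz(S,200+x/5,140+y/5,z,'scene')
def c2(x,y,z):return onz(S,220+x/4.2,225+y/4.2,z,'scene')
def c3(x,y,z):return onz(T,180+x/5,170+y/5,z,'side')
for n,f,x,y,z in [('can',c1,443,142,.12),('can',c3,483,88,.12),('pan',c1,443,236,.07),('pan',c3,484,203,.07),('mat',c1,134,481,.004),('mat',c3,116,406,.004),
 ('purple',c1,130,247,.05),('green',c1,217,167,.05),('red',c1,373,420,.05),('red2',c1,669,455,.05),('tube',c1,675,165,.118),('tube',c3,711,115,.118),('drop',c1,503,62,.088),('drop',c3,596,95,.088),
 ('capA',c2,207,155,.026),('capB',c2,262,137,.026),('head',c2,381,420,.038),('eye',c2,152,290,.052),('tubeedgeR',c2,378,375,.026),
 ('hL',c1,315,283,.039),('hB',c1,400,212,.039),('hR',c1,575,280,.039),('hF',c1,463,365,.039),('dispA',c1,340,275,.039),('dispB',c1,418,320,.039)]:
    print(n,f(x,y,z))
# mat by mask
for n,d in (('scene',S),('side',T)):
    hsv=cv2.cvtColor(d['img'],cv2.COLOR_RGB2HSV)
    m=cv2.inRange(hsv,(5,110,90),(18,255,255)); m[:200]=0;m[280:]=0;m[:,:180]=0;m[:,260:]=0
    c=max(cv2.findContours(m,0,1)[0],key=cv2.contourArea); e=cv2.fitEllipse(c); print('mat',n,e,onz(d,*e[0],.004,n))
```

```text
can [ 0.6213 -0.1461  0.12  ]
can [ 0.6228 -0.1469  0.12  ]
pan [ 0.6163 -0.1498  0.07  ]
pan [ 0.6183 -0.1518  0.07  ]
mat [ 0.4585 -0.1055  0.004 ]
mat [ 0.4585 -0.108   0.004 ]
purple [ 0.5307 -0.0307  0.05  ]
green [ 0.5967 -0.02    0.05  ]
red [ 0.5266 -0.1901  0.05  ]
red2 [ 0.5943 -0.2967  0.05  ]
tube [ 0.6775 -0.2301  0.118 ]
tube [ 0.6791 -0.23    0.118 ]
drop [ 0.7125 -0.1024  0.088 ]
drop [ 0.7118 -0.1091  0.088 ]
capA [ 0.4589 -0.2379  0.026 ]
capB [ 0.4846 -0.2505  0.026 ]
head [ 0.4017 -0.3949  0.038 ]
eye [ 0.3768 -0.2851  0.052 ]
tubeedgeR [ 0.4226 -0.3763  0.026 ]
hL [ 0.5781 -0.1039  0.039 ]
hB [ 0.6401 -0.1002  0.039 ]
hR [ 0.6591 -0.1931  0.039 ]
hF [ 0.5841 -0.1904  0.039 ]
dispA [ 0.5896 -0.1089  0.039 ]
dispB [ 0.5918 -0.1562  0.039 ]
mat scene ((226.21640014648438, 236.0080108642578), (20.195716857910156, 27.531448364257812), 79.47296905517578) [ 0.458  -0.1041  0.004 ]
mat side ((202.7694091796875, 250.84854125976562), (12.677342414855957, 29.55970001220703), 83.3886947631836) [ 0.4585 -0.1059  0.004 ]
```

Candidates for the can: green (244,180), purple (227,197), red (275,232) and red (333,238), black eyepiece (257,303), and the dark/blue can on the pan (289,176). The description points to the last one, which the crop confirms. It stands on the steel pan at about (0.62, −0.148). Next I plan the approach, keeping clear of the cupboard.

```bash
cat >> h.py <<'E'
def pose():
    s=sense(); R=Ro.from_rotvec(s['tcp_rot']).as_matrix()
    return s,np.array(s['ee_pos']),R
def plan(way,yaw,step=.04,dyaw=7,g=1.0,p=None,R=None):
    """way: list of world TCP points; yaw: final tool-y world angle (deg)"""
    s,p0,R0=pose()
    p=p0 if p is None else np.array(p)
    psi=np.degrees(np.arctan2(R0[1,1],R0[0,1]))
    rows=[]
    dpsi=(yaw-psi+180)%360-180
    pts=[]; cur=p.copy()
    for w in way:
        w=np.array(w,float); n=max(1,int(np.ceil(np.linalg.norm(w-cur)/step)))
        pts+= [cur+(w-cur)*(i+1)/n for i in range(n)]; cur=w
    N=max(len(pts),int(np.ceil(abs(dpsi)/dyaw)))
    while len(pts)<N: pts.append(pts[-1])
    cur=p.copy()
    for q in pts:
        d=q-cur; cur=q
        a=np.radians(psi); ty=np.array([np.cos(a),np.sin(a)]); tx=np.array([-np.sin(a),np.cos(a)])
        t=dpsi/N; psi+=t
        rows.append([round(float(d[:2]@tx)/.6,3),round(float(d[:2]@ty)/.6,3),round(float(-d[2])/.6,3),round(-t/30,3),g])
    print('yaw0',psi-dpsi,'rows',len(rows))
    for i in range(0,len(rows),10): print(rows[i:i+10])
def st():
    s,p,R=pose()
    print('t',round(s['clock'],2),'p',np.round(p,4),'yaw',round(np.degrees(np.arctan2(R[1,1],R[0,1])),2),'tilt',np.round(R[:,2],4),'F',np.round(s['ft_force'],2),'T',np.round(s['ft_torque'],3),'w',round(s['gripper_width'],3))
    return s,p,R
E
python3 - <<'E'
from h import *
print(onz.__name__); st()
plan([(.40,.30,.30),(.46,.05,.30),(.60,-.14,.30)],-25,step=.042,dyaw=6)
E
```

```text
onz
t 0.15 p [0.2884 0.5822 0.302 ] yaw 63.65 tilt [-4.0e-04 -1.2e-03 -1.0e+00] F [ 0.53  0.1  -0.83] T [ 0.003 -0.028 -0.023] w 1.001
yaw0 63.651688874009174 rows 21
[[-0.047, -0.042, 0.0, np.float64(0.141), 1.0], [-0.05, -0.039, 0.0, np.float64(0.141), 1.0], [-0.053, -0.035, 0.0, np.float64(0.141), 1.0], [-0.055, -0.031, 0.0, np.float64(0.141), 1.0], [-0.057, -0.027, 0.0, np.float64(0.141), 1.0], [-0.059, -0.023, 0.0, np.float64(0.141), 1.0], [-0.061, -0.018, 0.0, np.float64(0.141), 1.0], [-0.062, -0.014, 0.0, np.float64(0.141), 1.0], [-0.059, -0.017, -0.0, np.float64(0.141), 1.0], [-0.06, -0.013, -0.0, np.float64(0.141), 1.0]]
[[-0.061, -0.008, -0.0, np.float64(0.141), 1.0], [-0.061, -0.004, -0.0, np.float64(0.141), 1.0], [-0.061, 0.001, -0.0, np.float64(0.141), 1.0], [-0.061, 0.005, -0.0, np.float64(0.141), 1.0], [-0.06, 0.01, -0.0, np.float64(0.141), 1.0], [-0.053, 0.039, -0.0, np.float64(0.141), 1.0], [-0.05, 0.042, -0.0, np.float64(0.141), 1.0], [-0.047, 0.046, -0.0, np.float64(0.141), 1.0], [-0.043, 0.049, -0.0, np.float64(0.141), 1.0], [-0.04, 0.052, -0.0, np.float64(0.141), 1.0]]
[[-0.036, 0.055, -0.0, np.float64(0.141), 1.0]]
```

Request:
jog_arm(increments=[[-0.047,-0.042,0,0.14,1],[-0.05,-0.039,0,0.14,1],[-0.053,-0.035,0,0.14,1],[-0.055,-0.031,0,0.14,1],[-0.057,-0.027,0,0.14,1],[-0.059,-0.023,0,0.14,1],[-0.061,-0.018,0,0.14,1],[-0.062,-0.014,0,0.14,1]])

```text
clock: 0.95
ee_pos: [0.3978, 0.2931, 0.2988]
tcp_rot: [-1.584, -2.709, 0.006]
ft_force: [0.5, 0.4, -0.8]
gripper_width: 1.003
```

Run:
```python
from h import *
st()
plan([(.40,.30,.30),(.46,.05,.30),(.60,-.14,.30)],-25,step=.045,dyaw=6)
```

```text
t 0.95 p [0.3978 0.2931 0.2988] yaw 29.36 tilt [-0.0048 -0.0016 -1.    ] F [ 0.49  0.39 -0.85] T [-0.022 -0.036 -0.003] w 1.003
yaw0 29.35812112304337 rows 13
[[0.008, 0.009, -0.002, np.float64(0.139), 1.0], [-0.07, -0.014, -0.0, np.float64(0.139), 1.0], [-0.071, -0.009, -0.0, np.float64(0.139), 1.0], [-0.071, -0.004, -0.0, np.float64(0.139), 1.0], [-0.071, 0.001, -0.0, np.float64(0.139), 1.0], [-0.071, 0.006, -0.0, np.float64(0.139), 1.0], [-0.07, 0.011, -0.0, np.float64(0.139), 1.0], [-0.053, 0.039, -0.0, np.float64(0.139), 1.0], [-0.05, 0.043, -0.0, np.float64(0.139), 1.0], [-0.047, 0.046, -0.0, np.float64(0.139), 1.0]]
[[-0.043, 0.049, -0.0, np.float64(0.139), 1.0], [-0.039, 0.052, -0.0, np.float64(0.139), 1.0], [-0.036, 0.055, -0.0, np.float64(0.139), 1.0]]
```

Request:
jog_arm(increments=[[-0.07,-0.014,0,0.14,1],[-0.07,-0.009,0,0.14,1],[-0.07,-0.004,0,0.14,1],[-0.07,0.001,0,0.14,1],[-0.07,0.006,0,0.14,1],[-0.07,0.015,0,0.14,1],[-0.053,0.039,0,0.14,1],[-0.05,0.043,0,0.14,1],[-0.047,0.046,0,0.14,1],[-0.043,0.049,0,0.14,1]])

```text
clock: 1.95
ee_pos: [0.5768, -0.088, 0.2987]
tcp_rot: [-2.479, -1.923, 0.003]
ft_force: [1.3, 0.6, -0.1]
gripper_width: 1.002
```

Run:
```python
from h import *
import pickle
s,p,R=st()
d=grab('wrist','w1.png'); pickle.dump((d,p,R),open('w1.pkl','wb'))
plan([(.615,-.15,.30)],-25,step=.045,dyaw=6)
```

```text
t 1.95 p [ 0.5768 -0.088   0.2987] yaw -14.42 tilt [-0.0043  0.0019 -1.    ] F [ 1.29  0.55 -0.09] T [-0.024  0.043  0.013] w 1.002
yaw0 -14.921372221327623 rows 2
[[-0.037, 0.041, -0.001, np.float64(0.168), 1.0], [-0.034, 0.044, -0.001, np.float64(0.168), 1.0]]
```

View pics/w1.png

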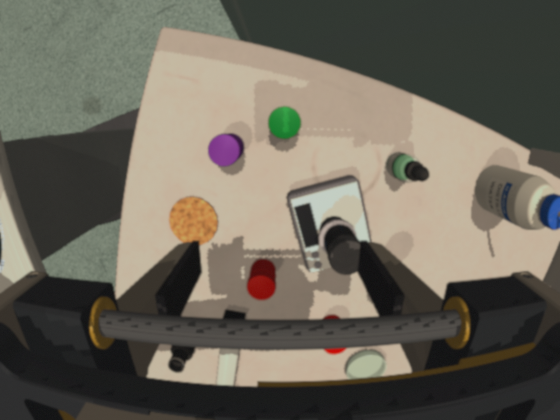

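Run:
```python
from h import *
import pickle
d,p,R=pickle.load(open('w1.pkl','rb'))
np.set_printoptions(precision=4,suppress=True)
a=cv2.cvtColor(d['img'],cv2.COLOR_RGB2BGR)
cv2.imwrite('pics/w1c.png',cv2.resize(a[170:290,270:390],None,fx=5,fy=5,interpolation=cv2.INTER_CUBIC))
hsv=cv2.cvtColor(d['img'],cv2.COLOR_RGB2HSV)
m=cv2.inRange(hsv,(5,110,90),(18,255,255)); m[:180]=0;m[260:]=0;m[:,:150]=0;m[:,230:]=0
c=max(cv2.findContours(m,0,1)[0],key=cv2.contourArea); e=cv2.fitEllipse(c); print('mat',e,onz(d,*e[0],.004,'wrist'))
for X in [(.6215,-.147,.12),(.6175,-.151,.07)]: print(proj(d,X,'wrist'))
```

```text
mat ((192.8748016357422, 220.28834533691406), (44.55758285522461, 48.649513244628906), 124.27921295166016) [ 0.4621 -0.1011  0.004 ]
(np.float64(345.1781312559509), np.float64(264.1720628731238))
(np.float64(333.2745936147221), np.float64(248.39635764062797))
```

View pics/w1c.png

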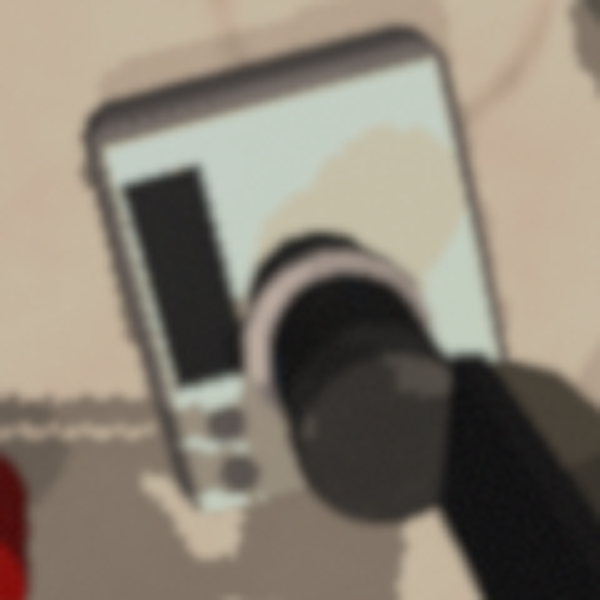

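Run:
```python
from h import *
import pickle
d,p,R=pickle.load(open('w1.pkl','rb'))
np.set_printoptions(precision=4,suppress=True)
for q in [(377,437,.12),(340,335,.07)]:
  print(onz(d,270+q[0]/5,170+q[1]/5,q[2],'wrist'))
for q in [(105,150),(440,55)]: print(onz(d,270+q[0]/5,170+q[1]/5,.039,'wrist'))
plan([(.590,-.120,.30)],-25,step=.045,dyaw=6)
```

```text
[ 0.6229 -0.1406  0.12  ]
[ 0.6247 -0.14    0.07  ]
[ 0.5865 -0.0979  0.039 ]
[ 0.662  -0.0951  0.039 ]
yaw0 -14.921372221327623 rows 2
[[-0.037, 0.028, -0.002, np.float64(0.168), 1.0], [0.0, 0.0, -0.0, np.float64(0.168), 1.0]]
```

Request:
jog_arm(increments=[[-0.05,0.05,0,0.16,1],[-0.03,0.04,0.05,0.16,1],[0,0,0.05,0.02,1]])

```text
clock: 2.3
ee_pos: [0.6209, -0.1599, 0.2407]
tcp_rot: [2.65, 1.67, 0.004]
ft_force: [0.2, 0.6, -0.2]
gripper_width: 1.0
```

Run:
```python
from h import *
import pickle
s,p,R=st()
d=grab('wrist','w2.png'); pickle.dump((d,p,R),open('w2.pkl','wb'))
plan([(.622,-.144,.2)],-25)
```

```text
t 2.3 p [ 0.6209 -0.1599  0.2407] yaw -25.56 tilt [ 0.007  -0.0062 -1.    ] F [ 0.23  0.63 -0.2 ] T [-0.027  0.091 -0.018] w 1.0
yaw0 -25.472506798487537 rows 1
[[0.024, -0.004, 0.059, np.float64(-0.016), 1.0]]
```

View pics/w2.png

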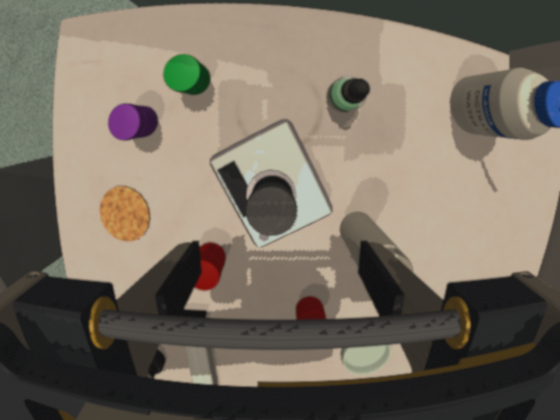

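Run:
```python
from h import *
import pickle
d,p,R=pickle.load(open('w2.pkl','rb'))
np.set_printoptions(precision=4,suppress=True)
a=cv2.cvtColor(d['img'],cv2.COLOR_RGB2BGR)
cv2.imwrite('pics/w2c.png',cv2.resize(a[150:250,220:320],None,fx=6,fy=6,interpolation=cv2.INTER_CUBIC))
print(proj(d,(.622,-.144,.12),'wrist'))
hsv=cv2.cvtColor(d['img'],cv2.COLOR_RGB2HSV)
m=cv2.inRange(hsv,(5,110,90),(18,255,255)); m[:170]=0;m[260:]=0;m[:,:80]=0;m[:,170:]=0
c=max(cv2.findContours(m,0,1)[0],key=cv2.contourArea); e=cv2.fitEllipse(c); print('mat',e,onz(d,*e[0],.004,'wrist'))
# fingertips in cam
for sy in (-.046,.046): print(proj(d,p+R@np.array([0,sy,.088]),'wrist'))
```

```text
(np.float64(267.70793535700534), np.float64(216.061081232438))
mat ((124.28174591064453, 213.41770935058594), (46.80286407470703, 55.18124008178711), 152.84718322753906) [ 0.4632 -0.1027  0.004 ]
(np.float64(198.4966473385943), np.float64(256.99660517338026))
(np.float64(358.46891892041367), np.float64(257.1791933314691))
```

View pics/w2c.png

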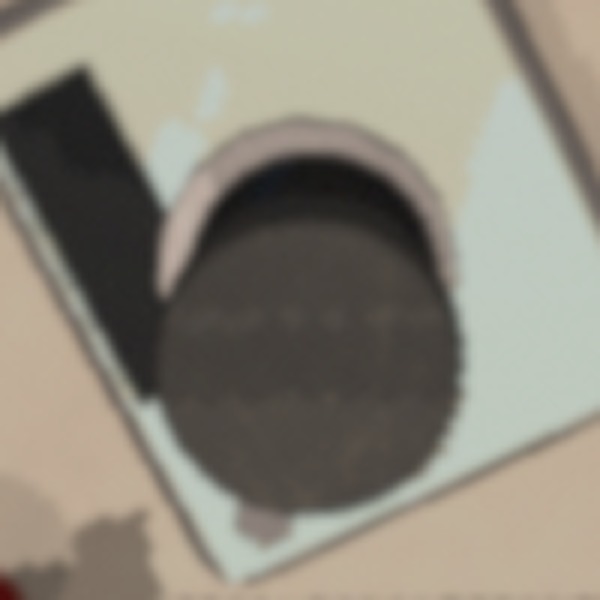

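Run:
```python
from h import *
import pickle
d,p,R=pickle.load(open('w2.pkl','rb'))
np.set_printoptions(precision=4,suppress=True)
c=onz(d,271.7,210.7,.12,'wrist');print(c)
print(onz(d,220+307/6,150+262/6,.07,'wrist'))
print(R.T@(c-p))
print(proj(d,c+R@np.array([0,.017,0]),'wrist'),proj(d,c+R@np.array([.017,0,0]),'wrist'))
for q in [(85,68),(5,108),(145,402)]: print(onz(d,220+q[0]/6,150+q[1]/6,.039,'wrist'))
```

```text
[ 0.6259 -0.1419  0.12  ]
[ 0.6249 -0.1413  0.07  ]
[ 0.0187 -0.0044  0.1206]
(np.float64(298.1925674365788), np.float64(210.7231963042017)) (np.float64(271.57161080202434), np.float64(184.62198759100082))
[ 0.605 -0.107  0.039]
[ 0.5916 -0.107   0.039 ]
[ 0.59  -0.156  0.039]
```

Run:
```python
from h import *
st()
plan([(.624,-.144,.225),(.624,-.144,.168)],-25,step=.03)
```

```text
t 2.35 p [ 0.6182 -0.1579  0.2356] yaw -25.47 tilt [-0.0013 -0.0043 -1.    ] F [-1.6   0.01 -2.64] T [0.025 0.231 0.006] w 0.997
yaw0 -25.472506798487537 rows 3
[[0.025, -0.001, 0.018, np.float64(-0.005), 1.0], [0.0, 0.0, 0.048, np.float64(-0.005), 1.0], [0.0, 0.0, 0.048, np.float64(-0.005), 1.0]]
```

Request:
jog_arm(increments=[[0.025,-0.001,0,0,1],[0,0,0,0,1],[0,0,0.03,0,1],[0,0,0.03,0,1],[0,0,0.03,0,1],[0,0,0,0,1]], newtons=15)

```text
clock: 2.95
ee_pos: [0.6253, -0.1374, 0.1814]
tcp_rot: [2.647, 1.688, 0.001]
ft_force: [0.2, -0.5, -0.3]
gripper_width: 0.997
```

Run:
```python
from h import *
import pickle
s,p,R=st()
d=grab('wrist','w3.png'); pickle.dump((d,p,R),open('w3.pkl','wb'))
plan([(.624,-.144,.168)],-25)
```

```text
t 2.95 p [ 0.6253 -0.1374  0.1814] yaw -24.95 tilt [ 0.0018 -0.0012 -1.    ] F [ 0.16 -0.46 -0.33] T [-0.036  0.177  0.001] w 0.997
yaw0 -24.951196525042782 rows 1
[[-0.011, 0.001, 0.025, np.float64(0.002), 1.0]]
```

View pics/w3.png

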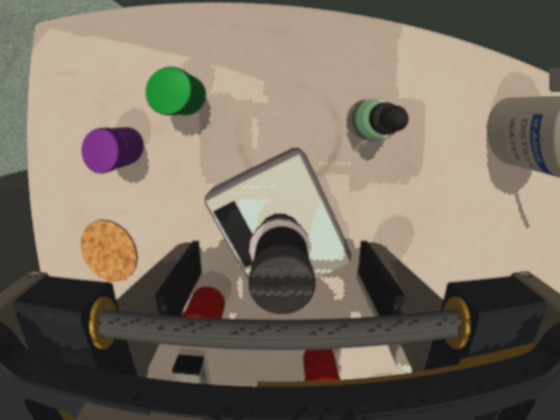

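Run:
```python
from h import *
import pickle
d,p,R=pickle.load(open('w3.pkl','rb'))
np.set_printoptions(precision=4,suppress=True)
a=cv2.cvtColor(d['img'],cv2.COLOR_RGB2BGR)
cv2.imwrite('pics/w3c.png',cv2.resize(a[200:320,180:380],None,fx=4,fy=4,interpolation=cv2.INTER_CUBIC))
c=onz(d,281.5,283,.12,'wrist');print(c,R.T@(c-p))
```

```text
[ 0.6261 -0.1398  0.12  ] [-0.0018  0.0016  0.0614]
```

View pics/w3c.png

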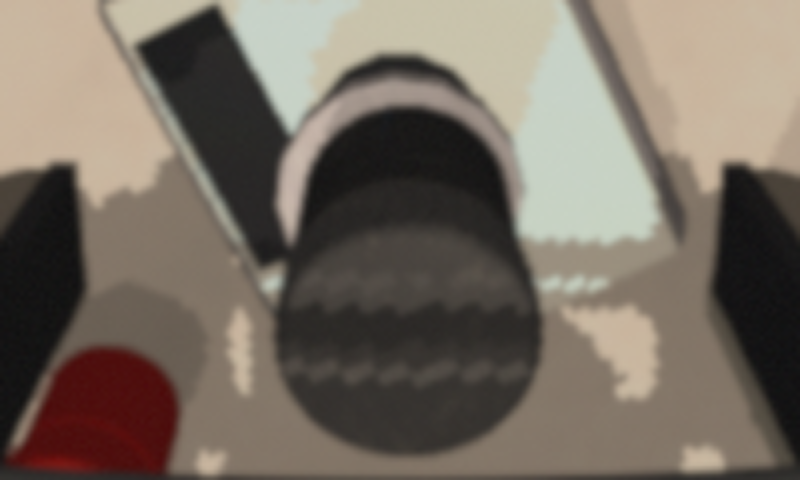

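Request:
jog_arm(increments=[[-0.01,0.002,0.018,0,1],[0,0,0.005,0,1],[0,0,0,0,-1],[0,0,0,0,-1],[0,0,0,0,-1],[0,0,0,0,-1],[0,0,0,0,-1]], newtons=15)

```text
clock: 3.7
ee_pos: [0.6264, -0.1445, 0.1719]
tcp_rot: [2.642, 1.686, 0.012]
ft_force: [0.2, -0.6, 0.5]
gripper_width: 0.59
```

Run:
```python
from h import *
import pickle
s,p,R=st()
d=grab('wrist','w4.png'); pickle.dump((d,p,R),open('w4.pkl','wb'))
a=cv2.cvtColor(d['img'],cv2.COLOR_RGB2BGR)
cv2.imwrite('pics/w4c.png',cv2.resize(a[200:350,180:380],None,fx=4,fy=4,interpolation=cv2.INTER_CUBIC))
```

```text
t 3.7 p [ 0.6264 -0.1445  0.1719] yaw -24.92 tilt [ 0.0104 -0.0021 -0.9999] F [ 0.23 -0.59  0.55] T [-0.029  0.153 -0.035] w 0.59
```

View pics/w4c.png

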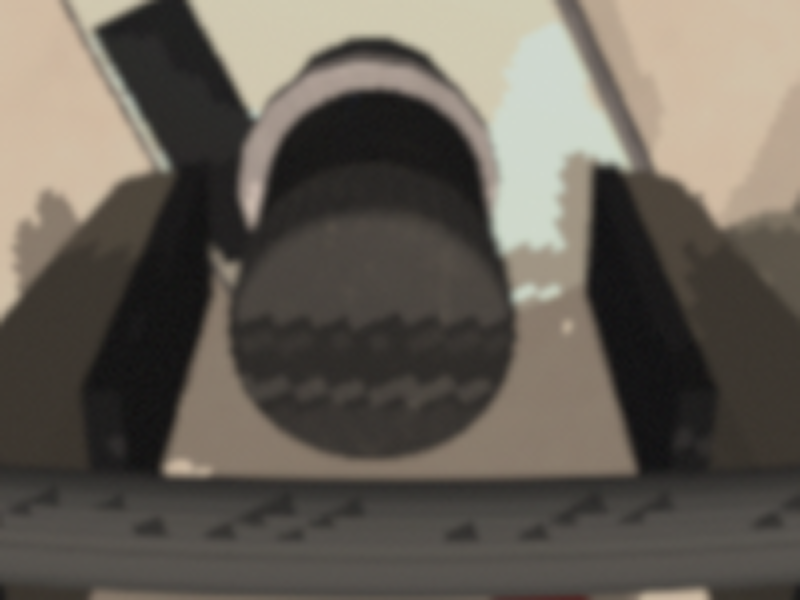

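Request:
jog_arm(increments=[[0,-0.005,0.006,0,0.15],[0,0,0,0,0.1],[0,0,0,0,-1],[0,0,0,0,-1],[0,0,0,0,-1],[0,0,0,0,-1],[0,0,0,0,-1]], newtons=15)

```text
clock: 4.45
ee_pos: [0.6234, -0.143, 0.1678]
tcp_rot: [2.642, 1.686, 0.012]
ft_force: [0.4, -0.1, -0.3]
gripper_width: 0.368
```

Run:
```python
from h import *
import pickle
s,p,R=st()
d=grab('wrist','w5.png'); pickle.dump((d,p,R),open('w5.pkl','wb'))
a=cv2.cvtColor(d['img'],cv2.COLOR_RGB2BGR)
cv2.imwrite('pics/w5c.png',cv2.resize(a[200:350,180:380],None,fx=4,fy=4,interpolation=cv2.INTER_CUBIC))
```

```text
t 4.45 p [ 0.6234 -0.143   0.1678] yaw -24.91 tilt [ 0.0102 -0.002  -0.9999] F [ 0.36 -0.07 -0.3 ] T [-0.056  0.092 -0.027] w 0.368
```

View pics/w5c.png

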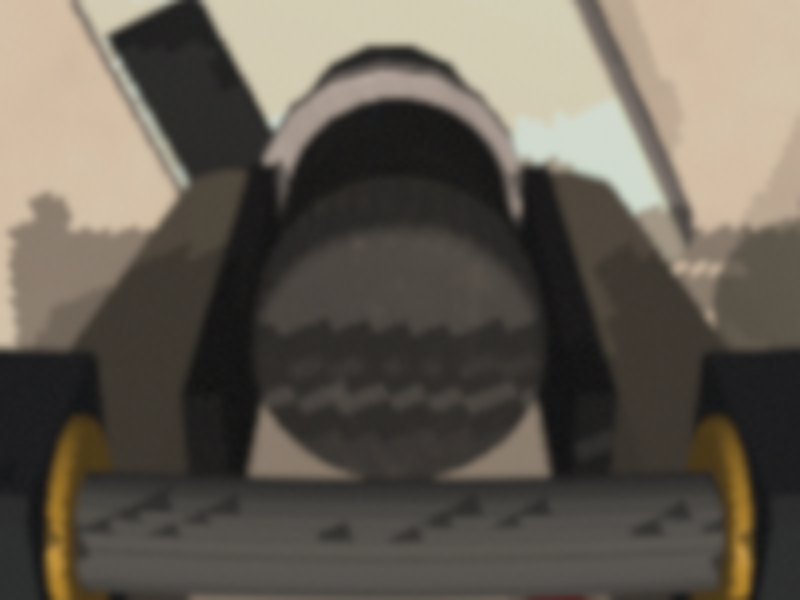

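Run:
```python
from h import *
import pickle
d,p,R=pickle.load(open('w5.pkl','rb'))
np.set_printoptions(precision=4,suppress=True)
c=onz(d,280,200+345/4,.12,'wrist');print(c,R.T@(c-p))
pc=onz(d,180+395/4,200+(65+140)/4,.07,'wrist');print(pc,R.T@(pc-p))
# finger top inner corners
print([proj(d,p+R@np.array([x,y,.088]),'wrist') for x in(-.01,.01) for y in(-.017,.017)])
plan([(.6234,-.143,.218),(.4605,-.1035,.20)],-25,step=.035,g=-1)
```

```text
[ 0.6262 -0.14    0.12  ] [0.0037 0.0008 0.0479]
[ 0.6245 -0.1432  0.07  ] [0.0001 0.0002 0.0979]
[(np.float64(248.95978998651665), np.float64(273.6294024525259)), (np.float64(307.94629746933117), np.float64(273.702266141243)), (np.float64(247.80045082488508), np.float64(241.32014931601068)), (np.float64(309.0969516892526), np.float64(241.3854721717424))]
yaw0 -24.909978519497024 rows 7
[[0.0, 0.0, -0.042, np.float64(0.0), -1], [0.0, 0.0, -0.042, np.float64(0.0), -1], [-0.011, -0.055, 0.006, np.float64(0.0), -1], [-0.011, -0.055, 0.006, np.float64(0.0), -1], [-0.011, -0.055, 0.006, np.float64(0.0), -1], [-0.011, -0.055, 0.006, np.float64(0.0), -1], [-0.011, -0.055, 0.006, np.float64(0.0), -1]]
```

Request:
jog_arm(increments=[[0,0,-0.02,0,-1],[0,0,-0.04,0,-1],[0,0,-0.04,0,-1],[-0.011,-0.055,0,0,-1],[-0.011,-0.055,0,0,-1],[-0.011,-0.055,0,0,-1],[-0.011,-0.055,0,0,-1],[-0.005,-0.03,0,0,-1],[0,0,0,0,-1],[0,0,0,0,-1]], newtons=20)

```text
clock: 5.5
ee_pos: [0.4709, -0.1064, 0.2346]
tcp_rot: [2.64, 1.683, 0.023]
ft_force: [-0.1, 0.2, 0.1]
gripper_width: 0.368
```

Run:
```python
from h import *
import pickle
s,p,R=st()
d=grab('wrist','w6.png'); pickle.dump((d,p,R),open('w6.pkl','wb'))
e=grab('scene','s6.png'); pickle.dump(e,open('s6.pkl','wb'))
plan([(.461,-.103,.20)],-25,step=.035,g=-1)
```

```text
t 5.5 p [ 0.4709 -0.1064  0.2346] yaw -24.97 tilt [ 0.0183 -0.0011 -0.9998] F [-0.15  0.21  0.14] T [-0.075  0.056 -0.003] w 0.368
yaw0 -24.98024665295594 rows 2
[[-0.001, -0.009, 0.029, np.float64(0.0), -1], [-0.001, -0.009, 0.029, np.float64(0.0), -1]]
```

View pics/w6.png

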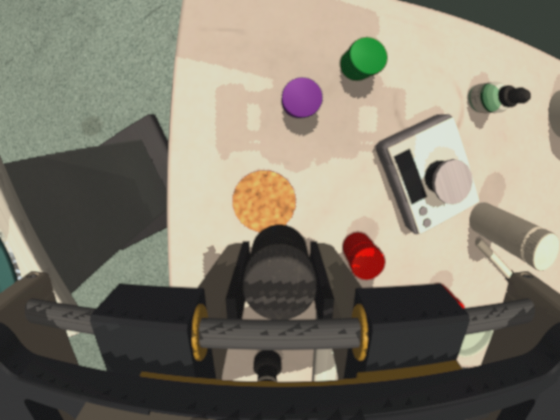

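View pics/s6.png

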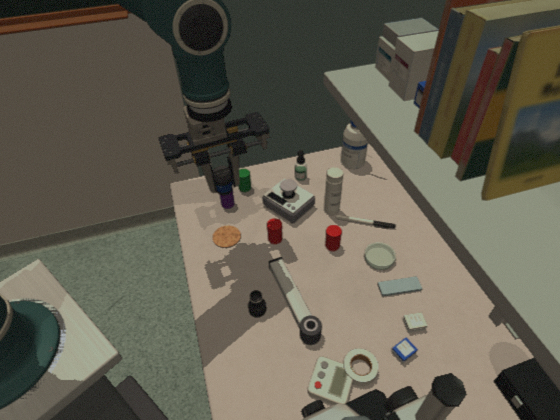

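Run:
```python
from h import *
import pickle
d,p,R=pickle.load(open('w6.pkl','rb')); S=pickle.load(open('s6.pkl','rb'))
np.set_printoptions(precision=4,suppress=True)
hsv=cv2.cvtColor(d['img'],cv2.COLOR_RGB2HSV)
m=cv2.inRange(hsv,(5,110,90),(18,255,255)); m[:150]=0;m[250:]=0;m[:,:210]=0;m[:,310:]=0
c=max(cv2.findContours(m,0,1)[0],key=cv2.contourArea); h=cv2.convexHull(c); e=cv2.fitEllipse(h); print('mat',e,onz(d,*e[0],.004,'wrist'))
a=cv2.cvtColor(d['img'],cv2.COLOR_RGB2BGR)
b=cv2.cvtColor(S['img'],cv2.COLOR_RGB2BGR)
o=np.hstack([cv2.resize(a[130:250,390:510],(480,480),interpolation=cv2.INTER_CUBIC),cv2.resize(b[165:225,255:335][:, :80],(640,480),interpolation=cv2.INTER_CUBIC)[:,:320]])
cv2.imwrite('pics/c6.png',o)
```

```text
mat ((263.7527160644531, 201.17628479003906), (61.649330139160156, 62.67531204223633), 118.37664031982422) [ 0.4609 -0.1018  0.004 ]
```

View pics/c6.png

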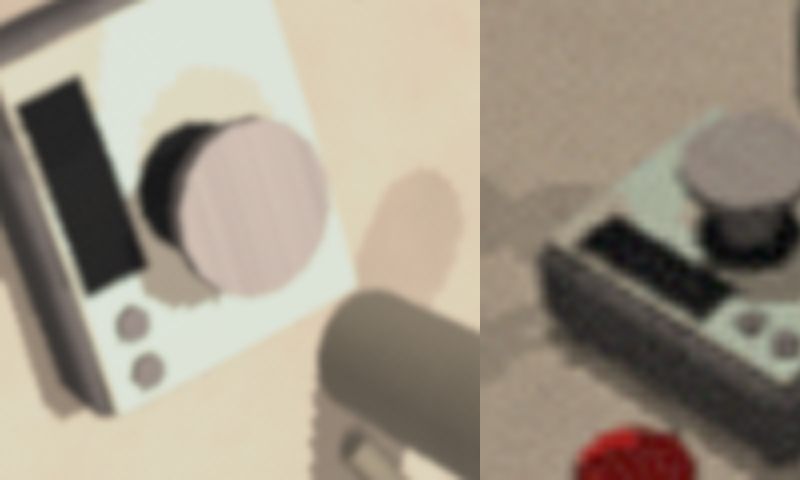

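Run:
```python
from h import *
import pickle
d,p,R=pickle.load(open('w6.pkl','rb')); S=pickle.load(open('s6.pkl','rb'))
np.set_printoptions(precision=4,suppress=True)
print('pan w',onz(d,453.3,181.8,.07,'wrist'),'scene',onz(S,288.3,185.4,.07,'scene'))
st(); plan([(.459,-.1045,.2),(.459,-.1045,.145)],-25,step=.03,g=-1)
```

```text
pan w [ 0.6225 -0.1408  0.07  ] scene [ 0.6204 -0.1453  0.07  ]
t 5.6 p [ 0.4713 -0.1066  0.2343] yaw -24.98 tilt [ 0.0178 -0.0017 -0.9998] F [-0.48  0.35 -0.96] T [-0.051  0.139  0.019] w 0.372
yaw0 -24.98024665295594 rows 4
[[-0.003, -0.01, 0.029, np.float64(0.0), -1], [-0.003, -0.01, 0.029, np.float64(0.0), -1], [0.0, 0.0, 0.046, np.float64(0.0), -1], [0.0, 0.0, 0.046, np.float64(0.0), -1]]
```

Request:
jog_arm(increments=[[-0.004,-0.02,0.02,0,-1],[0,0,0.05,0,-1],[0,0,0.06,0,-1],[0,0,0.045,0,-1],[0,0,0.01,0,-1],[0,0,0,0,-1]])

```text
clock: 6.2
ee_pos: [0.47, -0.1065, 0.1207]
tcp_rot: [2.633, 1.679, 0.03]
ft_force: [-0.9, 0.4, 0.0]
gripper_width: 0.368
```

Run:
```python
from h import *
st(); plan([(.459,-.1055,.104)],-25,step=.03,g=-1)
```

```text
t 6.2 p [ 0.47   -0.1065  0.1207] yaw -24.98 tilt [ 0.026  -0.0054 -0.9996] F [-0.92  0.44  0.03] T [-0.049  0.109  0.015] w 0.368
yaw0 -24.97770583796492 rows 1
[[-0.006, -0.017, 0.028, np.float64(0.001), -1]]
```

Run:
```python
from h import *
s=sense(); print(np.round(s['joints'],3)); 
lo=[-2.53,-.31,-1.57,.28,-1.29,.15,-2.92];hi=[2.53,2.02,1.55,2.44,4.43,1.84,2.92]
print(np.round(s['joints']-lo,2),np.round(np.array(hi)-s['joints'],2))
```

```text
[-0.238  0.504  0.475  2.167 -0.446  0.535  0.134]
[2.29 0.81 2.04 1.89 0.84 0.39 3.05] [2.77 1.52 1.08 0.27 4.88 1.3  2.79]
```

Request:
jog_arm(increments=[[0,-0.02,0,0,-1],[0,0,0,0,-1]])

```text
clock: 6.4
ee_pos: [0.4595, -0.1017, 0.1216]
tcp_rot: [2.633, 1.677, 0.031]
ft_force: [-0.2, -1.0, -0.3]
gripper_width: 0.368
```

Run:
```python
from h import *
s,p,R=st();print(np.round(s['joints'],3)); plan([(.459,-.1055,.104)],-25,step=.03,g=-1)
```

```text
t 6.4 p [ 0.4595 -0.1017  0.1216] yaw -25.01 tilt [ 0.0276 -0.0059 -0.9996] F [-0.15 -0.96 -0.27] T [-0.076  0.133  0.011] w 0.368
[-0.25   0.488  0.477  2.194 -0.445  0.521  0.128]
yaw0 -25.01393894516203 rows 1
[[-0.006, 0.002, 0.029, np.float64(-0.0), -1]]
```

Request:
jog_arm(increments=[[-0.005,0,0.015,0,-1],[0,0,0.01,0,-1],[0,0,0.003,0,-1],[0,0,0,0,-1]])

```text
clock: 6.8
ee_pos: [0.4603, -0.1044, 0.1061]
tcp_rot: [2.63, 1.677, 0.039]
ft_force: [-0.0, 0.2, -0.1]
gripper_width: 0.366
```

Run:
```python
from h import *
import pickle
s,p,R=st();print(np.round(s['joints'],3)); plan([(.459,-.1055,.102)],-25,step=.03,g=-1)
d=grab('wrist','w7.png'); pickle.dump((d,p,R),open('w7.pkl','wb'))
e=grab('side','e7.png'); 
a=cv2.cvtColor(d['img'],cv2.COLOR_RGB2BGR);b=cv2.cvtColor(e['img'],cv2.COLOR_RGB2BGR)
o=np.hstack([cv2.resize(a[180:300,200:360],(480,360),interpolation=cv2.INTER_CUBIC),cv2.resize(b[200:280,170:240],(315,360),interpolation=cv2.INTER_CUBIC)])
cv2.imwrite('pics/c7.png',o)
```

```text
t 6.8 p [ 0.4603 -0.1044  0.1061] yaw -24.97 tilt [ 0.0336 -0.0056 -0.9994] F [-0.03  0.23 -0.14] T [-0.045  0.077 -0.023] w 0.366
[-0.215  0.518  0.444  2.196 -0.476  0.482  0.162]
yaw0 -24.9666196014087 rows 1
[[-0.002, -0.001, 0.007, np.float64(0.001), -1]]
```

View pics/c7.png

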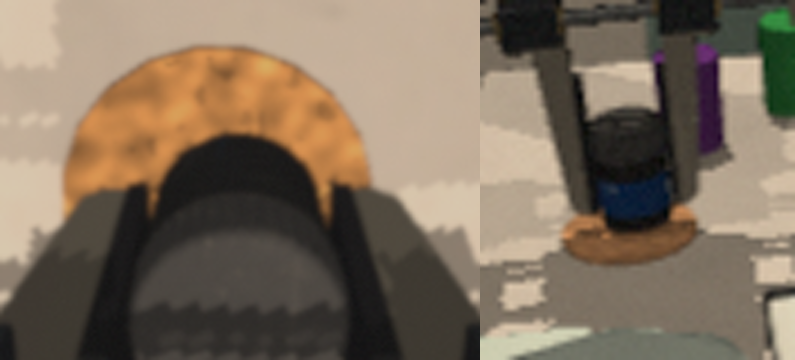

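Run:
```python
from h import *
import pickle
np.set_printoptions(precision=4,suppress=True)
d,p,R=pickle.load(open('w7.pkl','rb'))
f=onz(d,200+240/3,180+135/3,.008,'wrist'); c=f-R[:,0]*.017
m=onz(d,200+218/3,180+45/3,.004,'wrist'); mc=m-R[:,0]*.032
print(c,mc,R.T@(mc-c))
```

```text
[ 0.464  -0.106   0.0078] [ 0.461  -0.1026  0.0037] [ 0.0018 -0.0042  0.004 ]
```

Request:
jog_arm(increments=[[0.003,-0.007,0,0,-1],[0,0,0.005,0,-1],[0,0,0.002,0,-1],[0,0,0,0,-1]])

```text
clock: 7.3
ee_pos: [0.4576, -0.1007, 0.102]
tcp_rot: [2.629, 1.677, 0.041]
ft_force: [-0.1, 0.4, 0.9]
gripper_width: 0.364
```

Run:
```python
from h import *
s,p,R=st()
```

```text
t 7.3 p [ 0.4576 -0.1007  0.102 ] yaw -24.95 tilt [ 0.0347 -0.0056 -0.9994] F [-0.13  0.37  0.87] T [-0.081  0.188  0.003] w 0.364
```

Request:
jog_arm(increments=[[0,0,0.003,0,-1],[0,0,0,0,-1],[0,0,0,0,-1]])

```text
clock: 7.6
ee_pos: [0.4587, -0.1011, 0.1016]
tcp_rot: [2.628, 1.676, 0.045]
ft_force: [0.8, 0.7, -1.2]
gripper_width: 0.372
```

Run:
```python
from h import *
s,p,R=st()
```

```text
t 7.6 p [ 0.4587 -0.1011  0.1016] yaw -24.97 tilt [ 0.0372 -0.005  -0.9993] F [ 0.8   0.74 -1.24] T [-0.051  0.073  0.02 ] w 0.372
```

Request:
jog_arm(increments=[[0,0,0,0,-0.1],[0,0,0,0,0],[0,0,0,0,0.2],[0,0,0,0,0.3],[0,0,0,0,0.3]])

```text
clock: 8.1
ee_pos: [0.4586, -0.1011, 0.1012]
tcp_rot: [2.628, 1.676, 0.044]
ft_force: [0.4, 0.7, 0.1]
gripper_width: 0.648
```

Run:
```python
from h import *
import pickle
s,p,R=st()
d=grab('wrist','w8.png'); pickle.dump((d,p,R),open('w8.pkl','wb'))
e=grab('side','e8.png'); 
a=cv2.cvtColor(d['img'],cv2.COLOR_RGB2BGR);b=cv2.cvtColor(e['img'],cv2.COLOR_RGB2BGR)
o=np.hstack([cv2.resize(a[180:300,200:360],(480,360),interpolation=cv2.INTER_CUBIC),cv2.resize(b[200:280,170:240],(315,360),interpolation=cv2.INTER_CUBIC)])
cv2.imwrite('pics/c8.png',o)
```

```text
t 8.1 p [ 0.4586 -0.1011  0.1012] yaw -24.97 tilt [ 0.0368 -0.0053 -0.9993] F [0.41 0.73 0.13] T [-0.079  0.141 -0.048] w 0.648
```

View pics/c8.png

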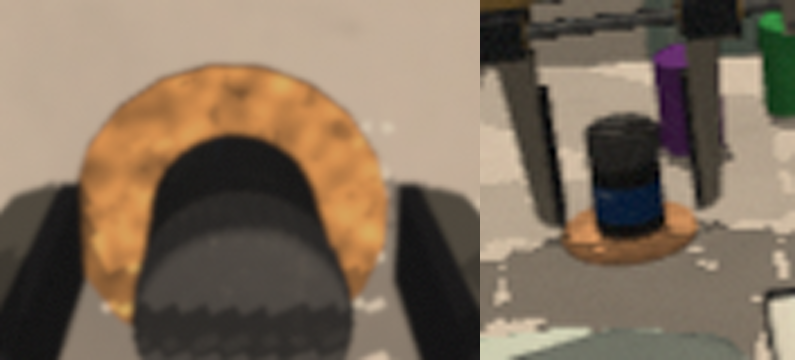

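Run:
```python
from h import *
import pickle
np.set_printoptions(precision=4,suppress=True)
D=pickle.load(open('D0.pkl','rb'));S=D['scene'];T=D['side']
print('scope top',two(ray(S,448,388,'scene'),ray(T,311,218,'side')))
print('eyepiece L',two(ray(S,370,405,'scene'),ray(T,200,290,'side')))
# more scope points on scene at assumed heights
for q in [(300,410,.2),(330,400,.2),(400,395,.2)]: print(onz(S,*q,'scene'))
plan([(.4587,-.1011,.23),(.455,-.28,.24)],-25,step=.04,g=.3)
```

```text
scope top [ 0.3357 -0.62    0.2773]
eyepiece L [ 0.275  -0.5631  0.2147]
[ 0.2407 -0.5075  0.2   ]
[ 0.2724 -0.5262  0.2   ]
[ 0.3317 -0.5837  0.2   ]
yaw0 -24.971018706679512 rows 9
[[0.0, 0.0, -0.054, np.float64(0.0), 0.3], [0.0, 0.0, -0.054, np.float64(0.0), 0.3], [0.0, 0.0, -0.054, np.float64(0.0), 0.3], [0.0, 0.0, -0.054, np.float64(0.0), 0.3], [-0.055, 0.024, -0.003, np.float64(0.0), 0.3], [-0.055, 0.024, -0.003, np.float64(0.0), 0.3], [-0.055, 0.024, -0.003, np.float64(0.0), 0.3], [-0.055, 0.024, -0.003, np.float64(0.0), 0.3], [-0.055, 0.024, -0.003, np.float64(0.0), 0.3]]
```

Request:
jog_arm(increments=[[0,0,-0.03,0,0.3],[0,0,-0.054,0,0.3],[0,0,-0.06,0,0.3],[0,0,-0.06,0,0.3],[-0.055,0.024,-0.01,0,0.3],[-0.055,0.024,0,0,0.3],[-0.055,0.024,0,0,0.3],[-0.055,0.024,0,0,0.3],[-0.04,0.012,0,0,0.3],[0,0,0,0,0.3]])

```text
clock: 9.2
ee_pos: [0.4482, -0.2724, 0.2359]
tcp_rot: [2.62, 1.687, 0.045]
ft_force: [0.4, 0.1, 0.0]
gripper_width: 0.65
```

Run:
```python
from h import *
import pickle
s,p,R=st();print(np.round(s['joints'],3))
d=grab('wrist','w9.png'); pickle.dump((d,p,R),open('w9.pkl','wb'))
e=grab('scene','s9.png'); pickle.dump(e,open('s9.pkl','wb'))
```

```text
t 9.2 p [ 0.4482 -0.2724  0.2359] yaw -24.44 tilt [ 0.0379 -0.0056 -0.9993] F [0.37 0.13 0.01] T [-0.045  0.124  0.047] w 0.65
[-0.052  0.373  0.661  2.022 -0.335  0.812  0.375]
```

View pics/w9.png

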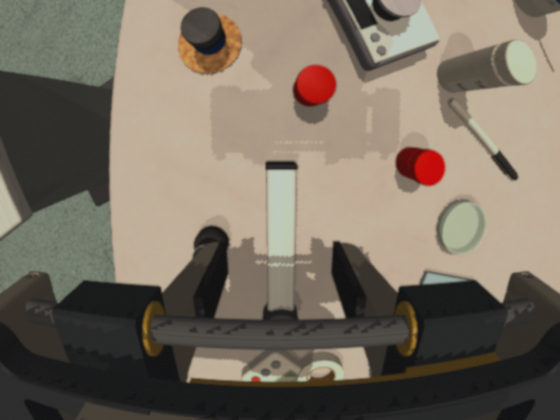

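View pics/s9.png

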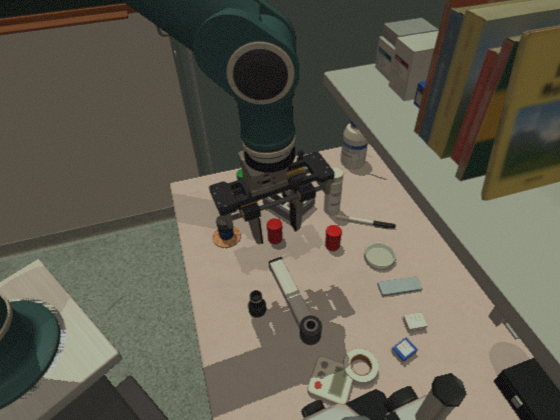

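Run:
```python
from h import *
import pickle
d,p,R=pickle.load(open('w9.pkl','rb'))
a=cv2.cvtColor(d['img'],cv2.COLOR_RGB2BGR)
cv2.imwrite('pics/c9.png',cv2.resize(a[150:330,220:350],None,fx=3.3,fy=3.3,interpolation=cv2.INTER_CUBIC))
```

```text
(no output)
```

View pics/c9.png

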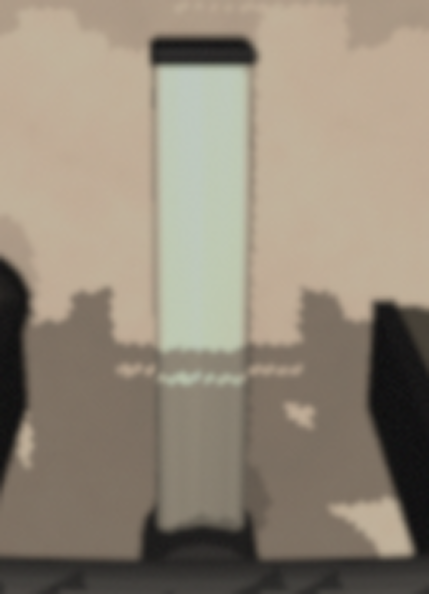

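Run:
```python
from h import *
import pickle
np.set_printoptions(precision=4,suppress=True)
d,p,R=pickle.load(open('w9.pkl','rb'))
g=lambda x,y,z:onz(d,220+x/3.3,150+y/3.3,z,'wrist')
c65=g(202,65,.026);j=g(201,528,.026)
u=(j-c65)/np.linalg.norm(j-c65)
print('ang',np.degrees(np.arctan2(u[1],u[0])),'len',np.linalg.norm(j-c65))
print('capInner',c65,'junction',j)
print('w',np.linalg.norm(g(155,65,.026)-g(249,65,.026)),np.linalg.norm(g(159,500,.026)-g(243,500,.026)))
print('captop',g(202,52,.026),'capbottom',g(202,40,0))
C=j-u*.055; print('centre from junction',C, 'cap outer pred',C-u*.095)
S=pickle.load(open('D0.pkl','rb'))['scene']
sc=np.array([.4333,-.3269,.026]); print('proj scene centre in wrist',proj(d,sc,'wrist'), 'wrist c in scene',proj(S,C,'scene'))
print('eye',onz(S,220+152/4.2,225+290/4.2,.052,'scene'))
```

```text
ang -114.41976789185912 len 0.14516623187870845
capInner [ 0.4715 -0.2448  0.026 ] junction [ 0.4115 -0.377   0.026 ]
w 0.025710079102005862 0.02621621965649039
captop [ 0.473  -0.2416  0.026 ] capbottom [ 0.4742 -0.2416  0.    ]
centre from junction [ 0.4343 -0.3269  0.026 ] cap outer pred [ 0.4735 -0.2404  0.026 ]
proj scene centre in wrist (np.float64(280.1277058689459), np.float64(262.6172805760479)) wrist c in scene (np.float64(294.03432667947556), np.float64(294.7276263903332))
eye [ 0.3768 -0.2851  0.052 ]
```

Request:
jog_arm(increments=[[0,0,-0.05,0,0.3],[0,0,-0.05,0,0.3],[0,0,0,0,0.3]])

```text
clock: 9.6
ee_pos: [0.4471, -0.2635, 0.2953]
tcp_rot: [2.619, 1.705, 0.044]
ft_force: [0.4, -0.1, -0.4]
gripper_width: 0.65
```

```bash
python3 -c "
from h import *
s,p,R=st();print(np.round(s['joints'],3))"
```

```text
t 9.6 p [ 0.4471 -0.2635  0.2953] yaw -23.88 tilt [ 0.0325  0.0013 -0.9995] F [ 0.36 -0.12 -0.41] T [-0.063  0.073 -0.029] w 0.65
[-0.117  0.276  0.706  1.98  -0.244  0.937  0.294]
```

Request:
jog_arm(increments=[[0,0,0.05,0,0.3],[0,0,0.05,0,0.3],[0,0,0,0,0.3]])

```text
clock: 9.9
ee_pos: [0.4513, -0.2576, 0.2341]
tcp_rot: [2.611, 1.716, 0.051]
ft_force: [-0.6, -0.0, -0.2]
gripper_width: 0.652
```

```bash
python3 -c "
from h import *
s,p,R=st();print(np.round(s['joints'],3))"
```

```text
t 9.9 p [ 0.4513 -0.2576  0.2341] yaw -23.39 tilt [ 0.0363  0.0046 -0.9993] F [-0.62 -0.01 -0.21] T [-0.04   0.158  0.028] w 0.652
[-0.073  0.369  0.655  2.031 -0.339  0.813  0.372]
```

Request:
jog_arm(increments=[[0,0.05,0,0,0.3],[0,0.05,0,0,0.3],[0,0,0,0,0.3]])

```text
clock: 10.2
ee_pos: [0.5079, -0.2778, 0.236]
tcp_rot: [2.612, 1.724, 0.051]
ft_force: [-0.4, -0.2, -0.5]
gripper_width: 0.649
```

```bash
python3 -c "
from h import *
s,p,R=st();print(np.round(s['joints'],3))"
```

```text
t 10.2 p [ 0.5079 -0.2778  0.236 ] yaw -23.15 tilt [ 0.0332  0.0085 -0.9994] F [-0.39 -0.19 -0.5 ] T [-0.14   0.181 -0.026] w 0.649
[-0.036  0.467  0.631  1.887 -0.384  0.881  0.384]
```

Run:
```python
from h import *
plan([(.4335,-.323,.17)],-24.5,step=.04,g=.05)
```

```text
yaw0 -23.15040052277374 rows 3
[[-0.039, -0.028, 0.037, np.float64(0.015), 0.05], [-0.04, -0.028, 0.037, np.float64(0.015), 0.05], [-0.04, -0.028, 0.037, np.float64(0.015), 0.05]]
```

Request:
jog_arm(increments=[[-0.04,-0.03,0.03,0.015,0.05],[-0.04,-0.03,0.03,0.015,0.05],[-0.04,-0.03,0.03,0.015,0.05],[0,0,0,0,0.05]])

```text
clock: 10.6
ee_pos: [0.4309, -0.3187, 0.1793]
tcp_rot: [2.627, 1.704, 0.053]
ft_force: [-0.6, -0.0, -0.0]
gripper_width: 0.529
```

Run:
```python
from h import *
import pickle
s,p,R=st()
d=grab('wrist','w10.png'); pickle.dump((d,p,R),open('w10.pkl','wb'))
plan([(.4335,-.323,.12)],-24.5,step=.04,g=.05)
```

```text
t 10.6 p [ 0.4309 -0.3187  0.1793] yaw -24.09 tilt [ 0.0341  0.0099 -0.9994] F [-0.58 -0.01 -0.  ] T [-0.071  0.193 -0.021] w 0.529
yaw0 -23.965683401756017 rows 2
[[-0.004, 0.002, 0.05, np.float64(0.009), 0.05], [-0.004, 0.002, 0.05, np.float64(0.009), 0.05]]
```

View pics/w10.png

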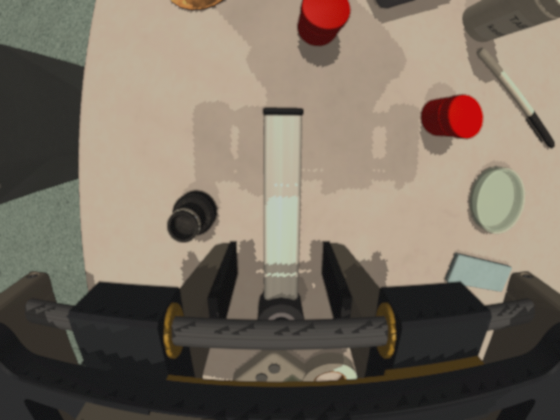

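Request:
jog_arm(increments=[[-0.006,0.002,0.04,0.015,0.05],[0,0,0.05,0,0.05],[0,0,0.03,0,0.05],[0,0,0,0,0.05]])

```text
clock: 11.05
ee_pos: [0.4417, -0.3178, 0.1109]
tcp_rot: [2.62, 1.701, 0.068]
ft_force: [-0.9, 0.5, 0.9]
gripper_width: 0.526
```

Run:
```python
from h import *
import pickle
s,p,R=st()
d=grab('wrist','w11.png'); pickle.dump((d,p,R),open('w11.pkl','wb'))
plan([(.4335,-.323,.092)],-24.5,step=.04,g=.05)
```

```text
t 11.05 p [ 0.4417 -0.3178  0.1109] yaw -24.04 tilt [ 0.0456  0.0098 -0.9989] F [-0.87  0.48  0.9 ] T [-0.124  0.163  0.005] w 0.526
yaw0 -24.033673906365703 rows 1
[[-0.013, -0.01, 0.033, np.float64(0.016), 0.05]]
```

View pics/w11.png

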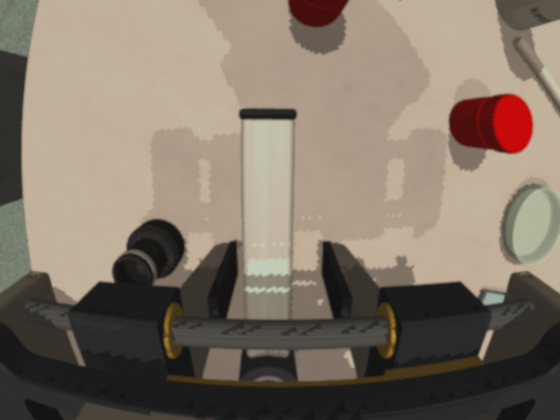

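Request:
jog_arm(increments=[[-0.011,-0.012,0,0.015,0.05],[0,0,0.02,0,0.05],[0,-0.002,0.012,0,0.05],[0,0,0,0,0.05]])

```text
clock: 11.5
ee_pos: [0.4347, -0.3208, 0.0948]
tcp_rot: [2.62, 1.69, 0.075]
ft_force: [0.2, 1.4, 0.1]
gripper_width: 0.523
```

Run:
```python
from h import *
import pickle
s,p,R=st()
d=grab('wrist','w12.png'); pickle.dump((d,p,R),open('w12.pkl','wb'))
plan([(.4327,-.323,.092)],-24.5,step=.04,g=.05)
```

```text
t 11.5 p [ 0.4347 -0.3208  0.0948] yaw -24.4 tilt [ 0.053   0.0066 -0.9986] F [0.16 1.37 0.14] T [-0.072  0.143  0.032] w 0.523
yaw0 -24.39722050402238 rows 1
[[-0.005, -0.002, 0.005, np.float64(0.003), 0.05]]
```

View pics/w12.png

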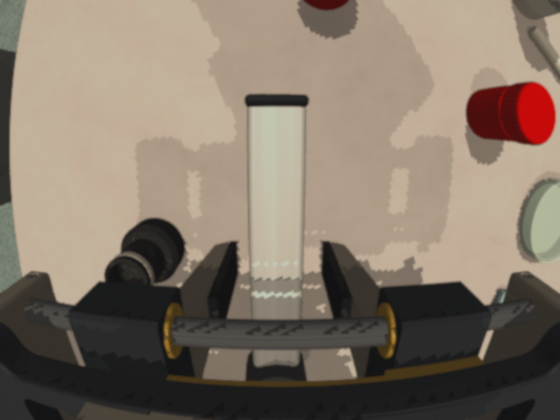

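Request:
jog_arm(increments=[[0,0,-0.08,0,0.05],[0,0,-0.08,0,0.05],[0,0,0,0,0.05]])

```text
clock: 11.85
ee_pos: [0.4288, -0.3219, 0.1915]
tcp_rot: [2.625, 1.691, 0.068]
ft_force: [-0.2, -0.3, 0.2]
gripper_width: 0.525
```

```bash
python3 -c "
from h import *
s,p,R=st();print(np.round(s['joints'],3))"
```

```text
t 11.85 p [ 0.4288 -0.3219  0.1915] yaw -24.46 tilt [ 0.0469  0.008  -0.9989] F [-0.21 -0.32  0.22] T [-0.096  0.076 -0.021] w 0.525
[ 0.104  0.465  0.618  2.021 -0.445  0.75   0.57 ]
```

Request:
jog_arm(increments=[[0,0.04,0,0,0.05],[0,0.04,0,0,0.05],[0,0,0,0,0.05]])

```text
clock: 12.15
ee_pos: [0.474, -0.3417, 0.1953]
tcp_rot: [2.623, 1.69, 0.073]
ft_force: [0.2, 0.3, 0.4]
gripper_width: 0.524
```

```bash
python3 -c "
from h import *
s,p,R=st();print(np.round(s['joints'],3))"
```

```text
t 12.15 p [ 0.474  -0.3417  0.1953] yaw -24.44 tilt [ 0.0507  0.0081 -0.9987] F [0.17 0.34 0.37] T [-0.042  0.197  0.014] w 0.524
[ 0.12   0.53   0.604  1.905 -0.464  0.806  0.553]
```

Request:
jog_arm(increments=[[0,0,-0.012,0,0.05],[0,0,-0.012,0,0.05],[0,0,-0.012,0,0.05],[0,0,-0.012,0,0.05],[0,0,-0.012,0,0.05],[0,0,-0.012,0,0.05]])

```text
clock: 12.75
ee_pos: [0.4677, -0.3408, 0.2401]
tcp_rot: [2.63, 1.69, 0.07]
ft_force: [0.4, -0.0, 0.0]
gripper_width: 0.527
```

```bash
python3 -c "
from h import *
s,p,R=st();print(np.round(s['joints'],3))"
```

```text
t 12.75 p [ 0.4677 -0.3408  0.2401] yaw -24.57 tilt [ 0.046   0.0118 -0.9989] F [ 0.39 -0.02  0.04] T [-0.016  0.144 -0.056] w 0.527
[ 0.085  0.462  0.648  1.888 -0.405  0.887  0.509]
```

Request:
jog_arm(increments=[[0,0,0.07,0,0.05],[0,0,0,0,0.05]])

```text
clock: 12.95
ee_pos: [0.4709, -0.3406, 0.2003]
tcp_rot: [2.625, 1.689, 0.075]
ft_force: [-0.5, -0.1, 0.2]
gripper_width: 0.529
```

```bash
python3 -c "
from h import *
s,p,R=st();print(np.round(s['joints'],3))"
```

```text
t 12.95 p [ 0.4709 -0.3406  0.2003] yaw -24.53 tilt [ 0.0506  0.0102 -0.9987] F [-0.52 -0.12  0.19] T [-0.007  0.182  0.014] w 0.529
[ 0.115  0.519  0.611  1.909 -0.458  0.813  0.55 ]
```

```bash
cat >> h.py <<'E'
def go(target,yaw=None):
    s,p,R=pose()
    v=R.T@(np.array(target)-p)/.6
    psi=np.degrees(np.arctan2(R[1,1],R[0,1]))
    t=0 if yaw is None else -(yaw-psi)/30
    print('shares',np.round(v,4),'turn',round(t,3))
E
python3 -c "
from h import *
st();go((.431,-.323,.105),-24.5)"
```

```text
t 12.95 p [ 0.4709 -0.3406  0.2003] yaw -24.53 tilt [ 0.0506  0.0102 -0.9987] F [-0.52 -0.12  0.19] T [-0.007  0.182  0.014] w 0.529
shares [-0.0056 -0.0793  0.1556] turn -0.001
```

Request:
jog_arm(increments=[[-0.003,-0.04,0.04,0,0.05],[-0.003,-0.04,0.055,0,0.05],[0,0,0.055,0,0.05],[0,0,0,0,0.05]])

```text
clock: 13.35
ee_pos: [0.4322, -0.3253, 0.1123]
tcp_rot: [2.619, 1.686, 0.081]
ft_force: [-0.4, 0.5, 0.8]
gripper_width: 0.528
```

```bash
python3 -c "
from h import *
st();go((.431,-.323,.094),-24.5)"
```

```text
t 13.35 p [ 0.4322 -0.3253  0.1123] yaw -24.51 tilt [ 0.0577  0.0062 -0.9983] F [-0.36  0.48  0.83] T [-0.059  0.138  0.002] w 0.528
shares [ 0.0017 -0.0049  0.0303] turn -0.0
```

Request:
jog_arm(increments=[[0.002,-0.005,0.03,0,0.05],[0,0,0,0,0.05]])

```text
clock: 13.55
ee_pos: [0.4326, -0.3245, 0.0975]
tcp_rot: [2.617, 1.683, 0.084]
ft_force: [-1.7, 0.9, -0.9]
gripper_width: 0.528
```

```bash
python3 -c "
from h import *
st();go((.431,-.323,.094),-24.5)
d=grab('wrist','w13.png')"
```

```text
t 13.55 p [ 0.4326 -0.3245  0.0975] yaw -24.54 tilt [ 0.0609  0.0046 -0.9981] F [-1.67  0.86 -0.88] T [-0.07   0.165  0.049] w 0.528
shares [ 0.001  -0.0037  0.0057] turn -0.001
```

View pics/w13.png

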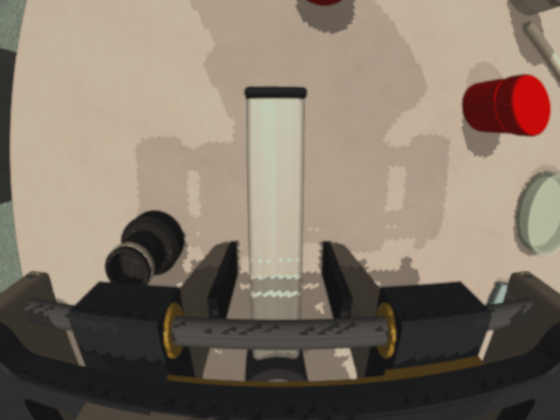

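```bash
cat >> h.py <<'E'
def avg(n=8):
    F=[];T=[];J=[]
    for i in range(n):
        s=sense();F.append(s['ft_force']);T.append(s['ft_torque']);J.append(s['joint_torque'])
        if i<n-1: eyes.get_image('side')
    F,T,J=map(np.array,(F,T,J))
    print('F',np.round(F.mean(0),3),'sd',np.round(F.std(0),2),'T',np.round(T.mean(0),4),'sd',np.round(T.std(0),3),'J',np.round(J.mean(0),3),'sd',np.round(J.std(0),3))
E
python3 -c "
from h import *
avg(8);st()"
```

```text
F [0.399 0.199 0.154] sd [0.6  0.53 0.61] T [-0.0561  0.1428 -0.0087] sd [0.034 0.03  0.033] J [-2.7000e-02 -4.5631e+01  6.6070e+00 -1.3519e+01 -1.2100e-01  1.2000e-02
 -5.0000e-03] sd [0.128 0.766 0.342 0.535 0.011 0.047 0.019]
t 13.95 p [ 0.4331 -0.325   0.0979] yaw -24.54 tilt [ 0.0631  0.0027 -0.998 ] F [ 0.7   0.29 -0.77] T [-0.085  0.151 -0.027] w 0.524
```

Request:
jog_arm(increments=[[0,-0.003,0.003,0,0.05],[0,0,0,0,-1],[0,0,0,0,-1],[0,0,0,0,-1],[0,0,0,0,-1]], newtons=40)

```text
clock: 14.45
ee_pos: [0.431, -0.3238, 0.0963]
tcp_rot: [2.616, 1.683, 0.085]
ft_force: [0.4, -0.0, 0.9]
gripper_width: 0.301
```

```bash
python3 -c "
from h import *
avg(6);st();grab('side','e14.png');grab('scene','s14.png')"
```

```text
F [-0.286  0.413  1.607] sd [0.48 0.41 0.72] T [ 0.0787  0.3568 -0.0133] sd [0.039 0.106 0.033] J [ 1.2000e-02 -4.5455e+01  6.5960e+00 -1.3747e+01 -1.8200e-01 -2.7100e-01
  1.5000e-02] sd [0.069 0.072 0.074 0.234 0.055 0.109 0.002]
t 14.7 p [ 0.431  -0.3238  0.0962] yaw -24.53 tilt [ 0.0623  0.0039 -0.9981] F [-1.18  0.68  1.25] T [ 0.052  0.463 -0.02 ] w 0.303
```

Request:
jog_arm(increments=[[0,0,-0.01,0,-1],[0,0,0,0,-1],[0,0,0,0,-1]], newtons=60)

```text
clock: 15.1
ee_pos: [0.4296, -0.323, 0.1012]
tcp_rot: [2.617, 1.685, 0.082]
ft_force: [-0.7, -0.1, -4.9]
gripper_width: 0.299
```

```bash
python3 -c "
from h import *
avg(6);st();d=grab('side','e15.png');e=grab('scene','s15.png');w=grab('wrist','w15.png')
a=[cv2.cvtColor(x['img'],cv2.COLOR_RGB2BGR) for x in (e,w)]
cv2.imwrite('pics/c15.png',np.hstack([cv2.resize(a[0][235:355,230:350],(400,400)),cv2.resize(a[1][60:310,180:380],(400,500))[:400]]))"
```

```text
F [-0.139 -0.027 -5.429] sd [0.33 0.31 0.52] T [-0.1118  0.2513  0.0206] sd [0.039 0.027 0.014] J [ 2.0000e-03 -4.8439e+01  7.3530e+00 -1.5173e+01 -1.9200e-01 -2.0000e-02
 -8.0000e-03] sd [0.04  0.082 0.046 0.075 0.002 0.011 0.001]
t 15.35 p [ 0.4298 -0.3233  0.1013] yaw -24.52 tilt [ 0.0599  0.0046 -0.9982] F [-0.31 -0.19 -5.24] T [-0.057  0.294 -0.004] w 0.296
```

View pics/c15.png

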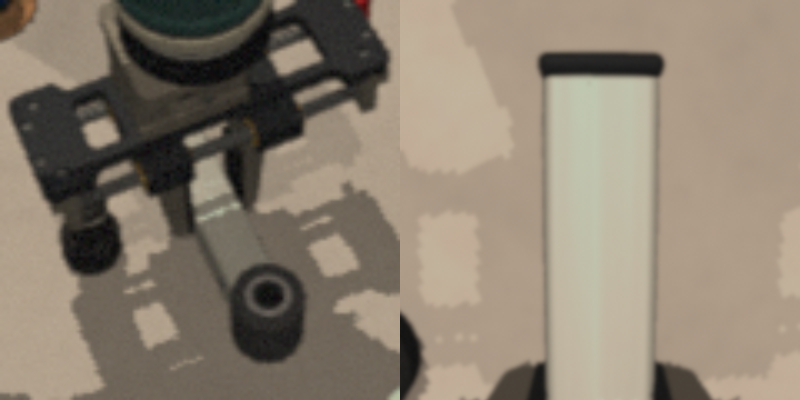

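```bash
python3 -c "
from h import *
avg(14);st()"
```

```text
F [-0.23   0.097 -5.523] sd [0.55 0.42 0.43] T [-0.115   0.2457  0.0024] sd [0.03  0.029 0.038] J [-1.0000e-03 -4.8357e+01  7.3220e+00 -1.5164e+01 -1.9500e-01 -1.9000e-02
 -7.0000e-03] sd [0.003 0.008 0.003 0.006 0.    0.001 0.   ]
t 16.15 p [ 0.4299 -0.3234  0.1016] yaw -24.52 tilt [ 0.0603  0.0045 -0.9982] F [-0.32  0.56 -5.07] T [-0.108  0.2    0.007] w 0.299
```

View pics/e15.png

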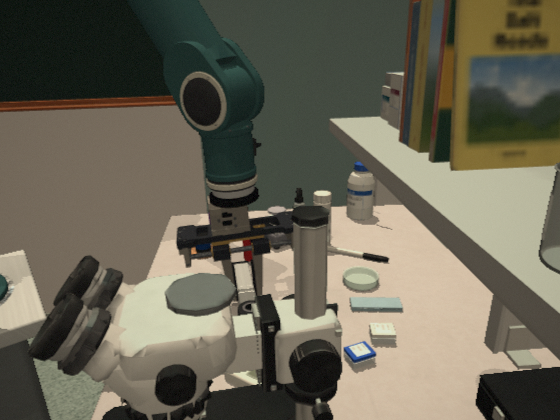

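Request:
jog_arm(increments=[[0,0,0.008,0,-1],[0,0,0,0,-1],[0,0,0,0,0],[0,0,0,0,0],[0,0,0,0,0]])

```text
clock: 16.65
ee_pos: [0.4316, -0.3245, 0.0978]
tcp_rot: [2.614, 1.681, 0.085]
ft_force: [0.2, 0.1, 0.1]
gripper_width: 0.497
```

```bash
python3 -c "
from h import *
avg(14);st()"
```

```text
F [0.033 0.235 0.012] sd [0.57 0.36 0.36] T [-0.0633  0.1557  0.0038] sd [0.03  0.026 0.032] J [ 1.0000e-03 -4.5981e+01  6.7170e+00 -1.3663e+01 -1.2500e-01 -1.6000e-02
 -5.0000e-03] sd [0.014 0.079 0.027 0.057 0.001 0.007 0.   ]
t 17.3 p [ 0.4312 -0.3241  0.0972] yaw -24.54 tilt [ 0.0625  0.0031 -0.998 ] F [ 0.07  0.73 -0.3 ] T [-0.033  0.184 -0.002] w 0.498
```

Request:
jog_arm(increments=[[0.02,0,0,0,0],[0,0,0,0,0]])

```text
clock: 17.5
ee_pos: [0.4365, -0.3123, 0.0975]
tcp_rot: [2.616, 1.682, 0.085]
ft_force: [-0.8, 0.6, 0.0]
gripper_width: 0.504
```

```bash
python3 -c "
from h import *
avg(10);s,p,R=st();C=np.array([.434,-.327,.013]);u=np.array([-.4147,-.91,0]);g=p+R@[0,0,.069];print(g,(g-C)@u, (g-C)@np.array([.91,-.4147,0]))"
```

```text
F [ 0.087 -0.028 -0.035] sd [0.57 0.51 0.39] T [-0.05    0.1505 -0.0164] sd [0.038 0.023 0.019] J [-1.3000e-01 -4.5736e+01  6.6270e+00 -1.3581e+01 -1.3000e-01 -1.5000e-02
 -2.4000e-02] sd [0.308 0.087 0.261 0.024 0.018 0.026 0.036]
t 17.95 p [ 0.4354 -0.3145  0.0977] yaw -24.72 tilt [ 0.0625  0.0016 -0.998 ] F [1.05 0.24 0.26] T [-0.019  0.151  0.02 ] w 0.501
[ 0.43973363 -0.31443063  0.02886201] -0.013815863403306783 5.084757113652221e-06
```

Request:
jog_arm(increments=[[0.003,0,0.006,0,0],[0,0,0,0,-1],[0,0,0,0,-1],[0,0,0,0,-1],[0,0,0,0,-1],[0,0,-0.01,0,-1],[0,0,0,0,-1],[0,0,0,0,-1]], newtons=50)

```text
clock: 18.75
ee_pos: [0.4345, -0.3118, 0.0989]
tcp_rot: [2.62, 1.679, 0.081]
ft_force: [-0.4, -1.1, -5.7]
gripper_width: 0.306
```

```bash
python3 -c "
from h import *
avg(16);s,p,R=st();C=np.array([.434,-.327,.013]);u=np.array([-.4147,-.91,0]);g=p+R@[0,0,.069];print(g,(g-C)@u, (g-C)@np.array([.91,-.4147,0]))
grab('scene','s16.png');w=grab('wrist','w16.png')"
```

```text
F [ 0.029 -0.184 -5.472] sd [0.4 0.6 0.4] T [-0.042   0.2111 -0.    ] sd [0.028 0.036 0.039] J [-3.0000e-03 -4.8223e+01  7.3480e+00 -1.4966e+01 -1.5800e-01 -6.9000e-02
 -3.0000e-03] sd [0.024 0.056 0.031 0.046 0.002 0.007 0.001]
t 19.5 p [ 0.4348 -0.3122  0.0992] yaw -24.75 tilt [ 0.0596  0.0035 -0.9982] F [-0.13  0.19 -5.09] T [-0.062  0.218  0.024] w 0.304
[ 0.43892242 -0.31193313  0.03036817] -0.015752178027815023 -0.0017688329108147423
```

View pics/w16.png

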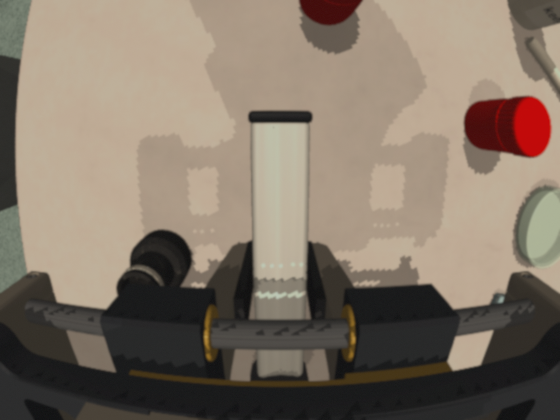

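```bash
python3 -c "
from h import *
go((.435,-.312,.205));go((.60,-.16,.205));go((.618,-.1435,.205))"
```

```text
shares [ 0.0053  0.0095 -0.1759] turn 0
shares [ 0.3502  0.153  -0.1586] turn 0
shares [ 0.3877  0.1687 -0.1568] turn 0
```

Request:
jog_arm(increments=[[0,0,-0.02,0,-1],[0,0,-0.04,0,-1],[0,0,-0.05,0,-1],[0.01,0.008,-0.04,0,-1],[0.03,0.014,-0.015,0,-1],[0.045,0.022,0,0,-1],[0.05,0.025,0,0,-1],[0.05,0.025,0,0,-1],[0.04,0.02,0,0,-1],[0.02,0.01,0,0,-1]], newtons=60)

```text
clock: 20.6
ee_pos: [0.5581, -0.2105, 0.2182]
tcp_rot: [2.628, 1.663, 0.085]
ft_force: [0.6, 0.4, -6.1]
gripper_width: 0.301
```

```bash
python3 -c "
from h import *
import pickle
s,p,R=st();w=grab('wrist','w17.png');e=grab('scene','s17.png');pickle.dump((w,p,R),open('w17.pkl','wb'));pickle.dump(e,open('s17.pkl','wb'));print(np.round(s['joints'],2))
go((.618,-.1435,.205))"
```

```text
t 20.6 p [ 0.5581 -0.2105  0.2182] yaw -25.41 tilt [ 0.0628  0.0034 -0.998 ] F [ 0.6   0.42 -6.09] T [-0.058  0.265 -0.028] w 0.301
[-0.17  0.51  0.63  1.88 -0.44  0.83  0.25]
shares [0.1435 0.0413 0.028 ] turn 0
```

View pics/w17.png

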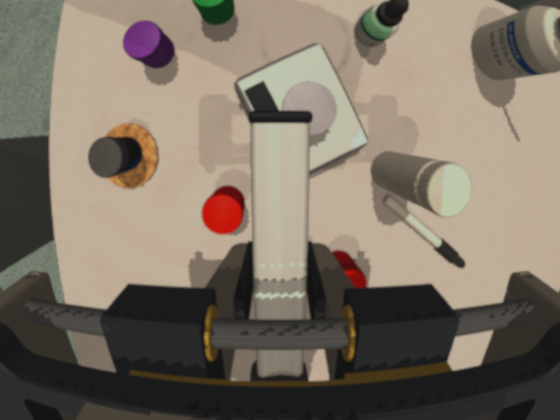

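View pics/s17.png

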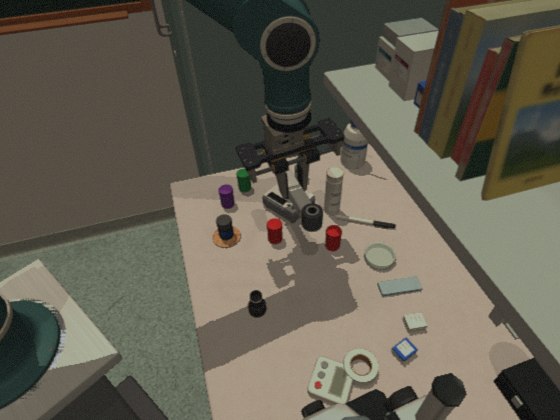

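Run:
```python
from h import *
import pickle
w,p,R=pickle.load(open('w17.pkl','rb'))
a=cv2.cvtColor(w['img'],cv2.COLOR_RGB2BGR)
cv2.imwrite('pics/c17.png',cv2.resize(a[60:160,250:370],None,fx=6,fy=6,interpolation=cv2.INTER_CUBIC))
np.set_printoptions(precision=4,suppress=True)
st()
for X in [(.622,-.1435,.07),(.6235,-.141,.07),(.6205,-.1455,.07)]: 
    print(np.array(proj(w,X,'wrist')), (np.array(proj(w,X,'wrist'))-[250,60])*6)
```

```text
t 20.7 p [ 0.5578 -0.2108  0.2179] yaw -25.37 tilt [ 0.0626  0.0032 -0.998 ] F [-0.97  0.2  -5.44] T [-0.056  0.312 -0.002] w 0.3
[308.1322 110.6133] [348.793 303.68 ]
[308.5398 106.5942] [351.239  279.5653]
[307.4241 114.0058] [344.5446 324.035 ]
```

View pics/c17.png

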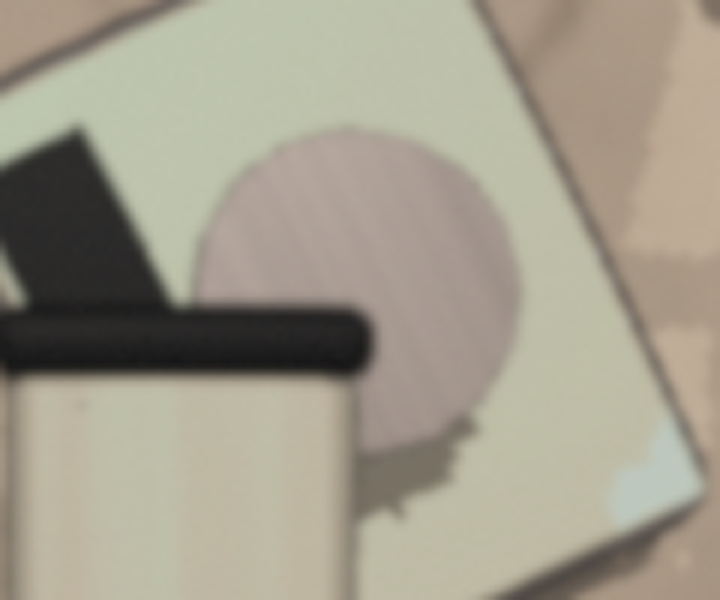

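Request:
jog_arm(increments=[[0.02,0.005,0,0,-1],[0.04,0.012,0,0,-1],[0.04,0.012,0,0,-1],[0.03,0.008,0,-0.005,-1],[0.01,0.004,0,-0.005,-1],[0,0,0,0,-1]])

```text
clock: 21.3
ee_pos: [0.613, -0.1488, 0.2217]
tcp_rot: [2.634, 1.656, 0.077]
ft_force: [0.4, -0.8, -5.7]
gripper_width: 0.301
```

```bash
python3 -c "
from h import *
import pickle
s,p,R=st();w=grab('wrist','w18.png');e=grab('scene','s18.png');d=grab('side','e18.png');pickle.dump((w,p,R,e,d),open('w18.pkl','wb'));print(np.round(s['joints'],2))
go((.618,-.1435,.205))
a=[cv2.cvtColor(x['img'],cv2.COLOR_RGB2BGR) for x in (e,d)]
cv2.imwrite('pics/c18.png',np.hstack([cv2.resize(a[0][130:230,240:340],(400,400),interpolation=cv2.INTER_CUBIC),cv2.resize(a[1][160:260,220:320],(400,400),interpolation=cv2.INTER_CUBIC)]))"
```

```text
t 21.3 p [ 0.613  -0.1488  0.2217] yaw -25.72 tilt [ 0.0575  0.0011 -0.9983] F [ 0.36 -0.8  -5.7 ] T [-0.066  0.186  0.037] w 0.301
[-0.27  0.56  0.62  1.79 -0.44  0.88  0.11]
shares [0.0138 0.0026 0.0285] turn 0
```

View pics/c18.png

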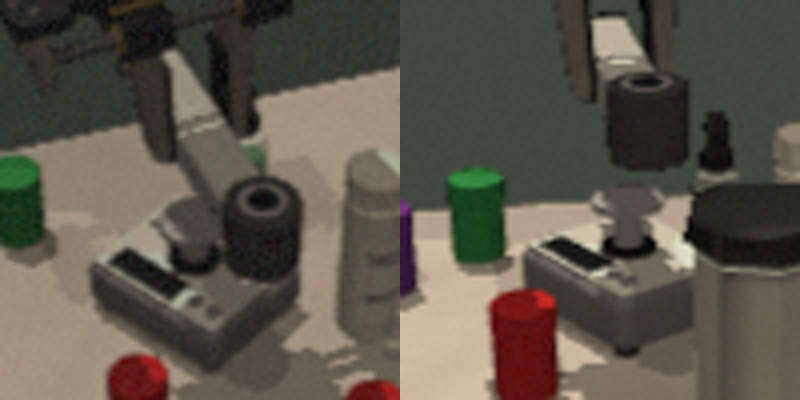

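View pics/w18.png

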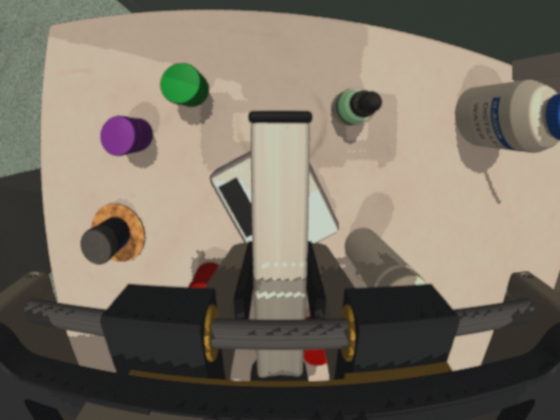

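Run:
```python
from h import *
import pickle
w,p,R,e,d=pickle.load(open('w18.pkl','rb'))
np.set_printoptions(precision=4,suppress=True)
g=p+R@[0,0,.069]; yaw=np.radians(-25.72-90); u=np.array([np.cos(yaw),np.sin(yaw),0])
zb=p[2]-.094
print('grasp',g,'bottom',zb)
H=g+u*(.0157+.075); H[2]=zb+.038
print('pred head top',H,'scene px',proj(e,H,'scene'),'side px',proj(d,H,'side'))
o1=(240+264/4,130+197/4);o2=(220+(648-400)/4,160+84/4)
print('obs',o1,o2,'obs world',onz(e,*o1,H[2],'scene'),onz(d,*o2,H[2],'side'),two(ray(e,*o1,'scene'),ray(d,*o2,'side')))
# pan in these views
P1=(240+191/4,130+215/4);P2=(220+(628-400)/4,160+201/4)
print('pan',onz(e,*P1,.07,'scene'),onz(d,*P2,.07,'side'))
# cap in wrist
print('cap top w18', onz(w,280,122,zb+.026,'wrist'),'pred',g-u*(.095-.0157))
go((.618,-.144,.185),-25)
```

```text
grasp [ 0.617  -0.1487  0.1528] bottom 0.12773242791263192
pred head top [ 0.5776 -0.2304  0.1657] scene px (np.float64(305.5013522556299), np.float64(179.69813086081442)) side px (np.float64(281.35394892103034), np.float64(180.2856486662403))
obs (306.0, 179.25) (282.0, 181.0) obs world [ 0.5793 -0.2303  0.1657] [ 0.576  -0.2349  0.1657] [ 0.5808 -0.2286  0.1634]
pan [ 0.6237 -0.1406  0.07  ] [ 0.6198 -0.1504  0.07  ]
cap top w18 [ 0.65   -0.0818  0.1537] pred [ 0.6514 -0.0773  0.1528]
shares [0.0122 0.0012 0.0618] turn -0.029
```

Request:
jog_arm(increments=[[0.012,0.001,0,-0.02,-1],[0,0,0.03,0,-1],[0,0,0.02,0,-1],[0,0,0,0,-1]])

```text
clock: 21.85
ee_pos: [0.6161, -0.146, 0.1894]
tcp_rot: [2.63, 1.662, 0.074]
ft_force: [-0.2, -0.2, -6.4]
gripper_width: 0.298
```

```bash
python3 -c "
from h import *
import pickle
s,p,R=st();print(p+R@[0,0,.069]);go((.618,-.1432,.170),-25)
e=grab('scene','s19.png');d=grab('side','e19.png')
a=[cv2.cvtColor(x['img'],cv2.COLOR_RGB2BGR) for x in (e,d)]
cv2.imwrite('pics/c19.png',np.hstack([cv2.resize(a[0][130:230,240:340],(400,400),interpolation=cv2.INTER_CUBIC),cv2.resize(a[1][160:260,220:320],(400,400),interpolation=cv2.INTER_CUBIC)]))"
```

```text
t 21.85 p [ 0.6161 -0.146   0.1894] yaw -25.44 tilt [ 5.610e-02  3.000e-04 -9.984e-01] F [-0.21 -0.19 -6.41] T [-0.021  0.266  0.009] w 0.298
[ 0.61992971 -0.14595549  0.12048349]
shares [ 0.0048 -0.0007  0.0324] turn -0.015
```

View pics/c19.png

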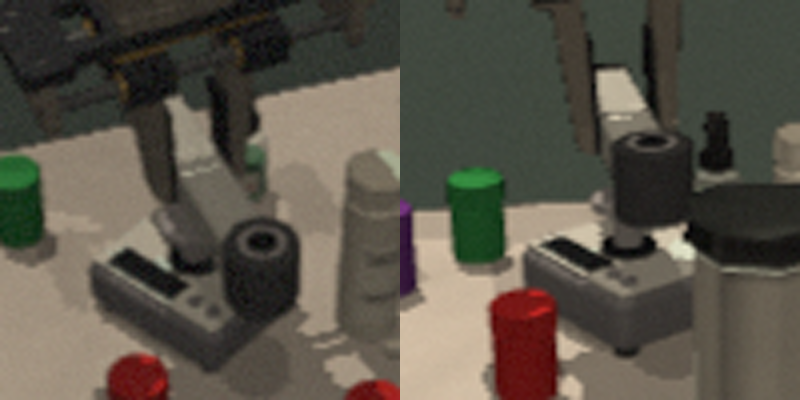

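Request:
jog_arm(increments=[[0.005,0,0.01,-0.015,-1],[0,0,0.015,0,-1],[0,0,0.006,0,-1],[0,0,0,0,-1]])

```text
clock: 22.35
ee_pos: [0.6196, -0.1437, 0.1713]
tcp_rot: [2.62, 1.672, 0.077]
ft_force: [0.1, 0.0, -6.6]
gripper_width: 0.295
```

```bash
python3 -c "
from h import *
avg(4)
s,p,R=st();print(p+R@[0,0,.069])
w=grab('wrist','w20.png');e=grab('scene','s20.png');d=grab('side','e20.png')
a=[cv2.cvtColor(x['img'],cv2.COLOR_RGB2BGR) for x in (e,d)]
cv2.imwrite('pics/c20.png',np.hstack([cv2.resize(a[0][140:220,260:340],(400,400),interpolation=cv2.INTER_CUBIC),cv2.resize(a[1][170:250,240:320],(400,400),interpolation=cv2.INTER_CUBIC)]))"
```

```text
F [ 0.069 -0.08  -5.998] sd [0.48 0.23 0.44] T [-0.0292  0.2066  0.016 ] sd [0.022 0.011 0.023] J [ 2.7000e-02 -5.3876e+01  9.7320e+00 -2.0736e+01 -1.5600e-01 -2.5600e-01
  5.0000e-03] sd [0.067 0.195 0.082 0.112 0.007 0.033 0.006]
t 22.5 p [ 0.6199 -0.144   0.1721] yaw -24.98 tilt [ 6.020e-02 -9.000e-04 -9.982e-01] F [-0.    0.18 -6.  ] T [-0.006  0.19   0.03 ] w 0.301
[ 0.62405421 -0.14410784  0.10326164]
```

View pics/c20.png

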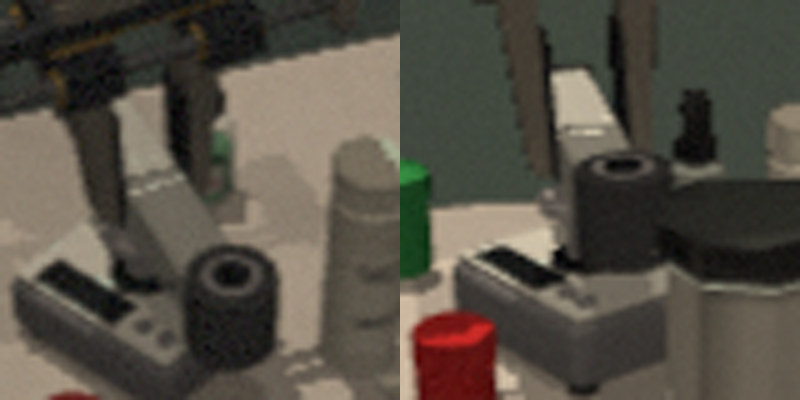

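View pics/w20.png

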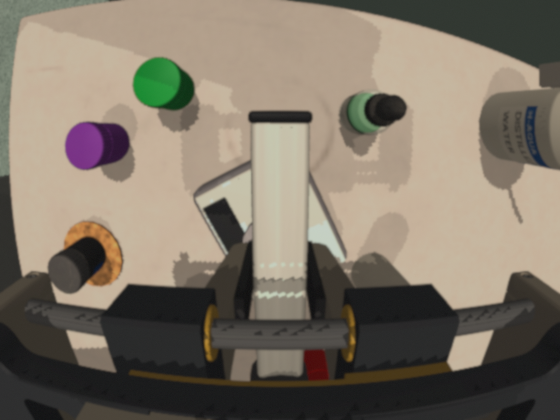

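```bash
python3 -c "
from h import *
import pickle
s,p,R=st()
w=grab('wrist');pickle.dump((w,p,R),open('w21.pkl','wb'))
a=cv2.cvtColor(w['img'],cv2.COLOR_RGB2BGR)
cv2.imwrite('pics/c21.png',cv2.resize(a[200:290,220:340],None,fx=6,fy=6,interpolation=cv2.INTER_CUBIC))
for X in [(.622,-.143,.07)]:
  X=np.array(X)
  for dx in (-.02,0,.02): print(np.round((np.array(proj(w,X+R[:,1]*dx,'wrist'))-[220,200])*6))
  print(np.round((np.array(proj(w,X+R[:,0]*.02,'wrist'))-[220,200])*6))
"
```

```text
t 22.65 p [ 0.62   -0.1441  0.1724] yaw -24.98 tilt [ 6.080e-02 -9.000e-04 -9.982e-01] F [ 0.14 -0.72 -5.76] T [-0.003  0.205  0.014] w 0.301
[112. 296.]
[309. 298.]
[507. 297.]
[308. 108.]
```

View pics/c21.png

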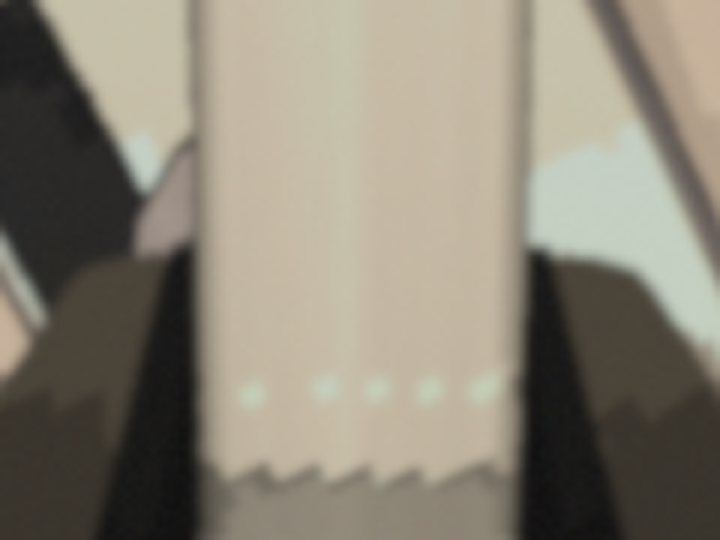

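Request:
jog_arm(increments=[[0.004,-0.004,0.006,0,-1],[0,0,0.004,0,-1],[0,0,0,0,-1]])

```text
clock: 23.0
ee_pos: [0.6192, -0.1405, 0.1662]
tcp_rot: [2.619, 1.671, 0.08]
ft_force: [-0.9, -0.1, -6.0]
gripper_width: 0.299
```

```bash
python3 -c "
from h import *
avg(5)
s,p,R=st();print(p+R@[0,0,.069])"
```

```text
F [-0.055  0.342 -5.508] sd [0.57 0.8  0.5 ] T [-6.500e-03  2.318e-01  2.000e-04] sd [0.02  0.025 0.038] J [ 1.0000e-02 -5.4074e+01  9.7470e+00 -2.0502e+01 -1.4700e-01 -2.5200e-01
 -0.0000e+00] sd [0.156 0.074 0.144 0.062 0.019 0.029 0.003]
t 23.2 p [ 0.6194 -0.1407  0.1666] yaw -24.99 tilt [ 6.200e-02 -8.000e-04 -9.981e-01] F [ 0.64  1.28 -6.18] T [-0.034  0.192 -0.021] w 0.302
[ 0.62371916 -0.14070793  0.09777072]
```

Request:
jog_arm(increments=[[-0.003,-0.002,0.003,0,-1],[0,0,0,0,-1],[0,0,0.002,0,-1],[0,0,0,0,-1]])

```text
clock: 23.6
ee_pos: [0.618, -0.1422, 0.164]
tcp_rot: [2.619, 1.67, 0.082]
ft_force: [0.5, 0.2, -5.0]
gripper_width: 0.302
```

```bash
python3 -c "
from h import *
avg(4)
s,p,R=st();print(p+R@[0,0,.069])"
```

```text
F [-0.013 -0.442 -3.994] sd [0.5  0.41 0.83] T [-0.0281  0.2453  0.0158] sd [0.045 0.047 0.037] J [-4.0000e-03 -5.3519e+01  9.5580e+00 -2.0112e+01 -1.5400e-01 -2.5500e-01
 -1.0000e-03] sd [0.026 0.366 0.109 0.178 0.01  0.03  0.002]
t 23.75 p [ 0.618  -0.1422  0.1639] yaw -25.0 tilt [ 0.0631 -0.0012 -0.998 ] F [ 0.16 -0.94 -4.3 ] T [-0.104  0.235 -0.002] w 0.306
[ 0.62235432 -0.14231809  0.09503176]
```

Request:
jog_arm(increments=[[0,0,0.002,0,-1],[0,0,0,0,-1]])

```text
clock: 23.95
ee_pos: [0.6181, -0.1424, 0.1641]
tcp_rot: [2.619, 1.67, 0.083]
ft_force: [-0.8, -0.2, -5.3]
gripper_width: 0.298
```

```bash
python3 -c "
from h import *
avg(4)
s,p,R=st()"
```

```text
F [-0.86   0.366 -2.919] sd [0.53 0.53 1.45] T [-0.0259  0.3123  0.0148] sd [0.048 0.1   0.02 ] J [-4.1000e-02 -5.3093e+01  9.4070e+00 -1.9990e+01 -1.8000e-01 -3.1800e-01
 -1.0000e-03] sd [0.026 1.099 0.293 0.379 0.037 0.176 0.004]
t 24.1 p [ 0.6182 -0.1424  0.1638] yaw -25.0 tilt [ 6.33e-02 -5.00e-04 -9.98e-01] F [-0.32  0.6  -1.5 ] T [0.021 0.39  0.016] w 0.301
```

Request:
jog_arm(increments=[[0,0,0.003,0,-1],[0,0,0,0,-1]])

```text
clock: 24.3
ee_pos: [0.6184, -0.1426, 0.1641]
tcp_rot: [2.62, 1.67, 0.084]
ft_force: [-0.2, 0.2, -5.8]
gripper_width: 0.302
```

```bash
python3 -c "
from h import *
avg(4)
s,p,R=st()"
```

```text
F [-1.094  0.345 -1.335] sd [0.58 0.18 2.58] T [ 0.0435  0.4167 -0.007 ] sd [0.059 0.131 0.026] J [-3.8000e-02 -5.2522e+01  9.2300e+00 -1.9776e+01 -2.0100e-01 -3.8600e-01
 -1.0000e-03] sd [0.024 1.708 0.444 0.564 0.06  0.277 0.005]
t 24.45 p [ 0.6185 -0.1426  0.1638] yaw -25.0 tilt [ 6.36e-02  6.00e-04 -9.98e-01] F [-1.05  0.19  0.38] T [0.095 0.56  0.028] w 0.305
```

Request:
jog_arm(increments=[[0,0,0,0,-1],[0,0,0,0,-1],[0,0,0,0,-1]], newtons=5)

```text
clock: 24.75
ee_pos: [0.6186, -0.1426, 0.1638]
tcp_rot: [2.619, 1.671, 0.084]
ft_force: [-1.0, -0.7, 0.6]
gripper_width: 0.312
```

```bash
python3 -c "
from h import *
avg(3)
s,p,R=st()
w=grab('wrist','w22.png');e=grab('scene','s22.png');d=grab('side','e22.png')
a=[cv2.cvtColor(x['img'],cv2.COLOR_RGB2BGR) for x in (e,d)]
cv2.imwrite('pics/c22.png',np.hstack([cv2.resize(a[0][140:220,260:340],(400,400),interpolation=cv2.INTER_CUBIC),cv2.resize(a[1][170:250,240:320],(400,400),interpolation=cv2.INTER_CUBIC)]))"
```

```text
F [-0.963 -0.019  0.161] sd [0.37 0.46 0.43] T [0.0336 0.5753 0.0138] sd [0.036 0.009 0.024] J [-0.0000e+00 -5.1100e+01  8.9310e+00 -1.9466e+01 -2.5400e-01 -6.8200e-01
 -4.0000e-03] sd [0.003 0.014 0.005 0.007 0.001 0.004 0.   ]
t 24.85 p [ 0.6185 -0.1427  0.1638] yaw -24.99 tilt [ 6.34e-02  6.00e-04 -9.98e-01] F [-1.39  0.18 -0.42] T [-0.005  0.583  0.035] w 0.312
```

View pics/c22.png

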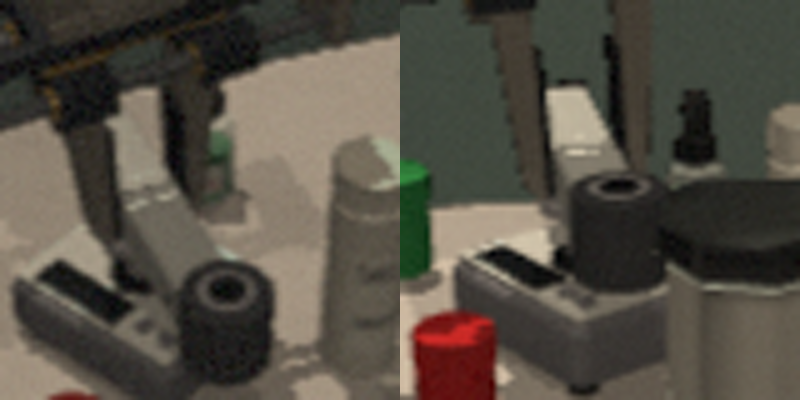

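View pics/w22.png

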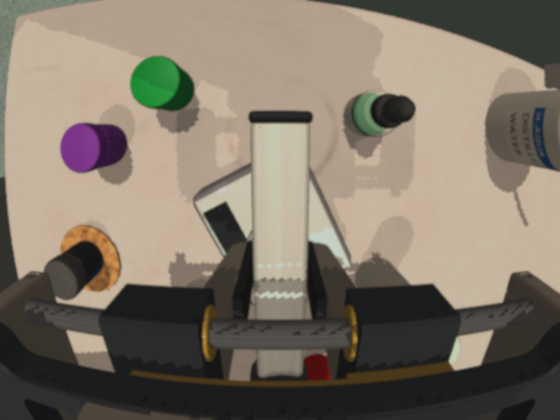

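Request:
jog_arm(increments=[[0,0,0,0,-0.35],[0,0,0,0,-0.3],[0,0,0,0,-0.3],[0,0,0,0,-0.3]])

```text
clock: 25.4
ee_pos: [0.6199, -0.143, 0.1644]
tcp_rot: [2.617, 1.669, 0.087]
ft_force: [-0.6, 0.3, -1.5]
gripper_width: 0.351
```

```bash
python3 -c "
from h import *
avg(3)
s,p,R=st()
w=grab('wrist','w23.png');e=grab('scene','s23.png');d=grab('side','e23.png')
a=[cv2.cvtColor(x['img'],cv2.COLOR_RGB2BGR) for x in (e,d)]
cv2.imwrite('pics/c23.png',np.hstack([cv2.resize(a[0][140:220,260:340],(400,400),interpolation=cv2.INTER_CUBIC),cv2.resize(a[1][170:250,240:320],(400,400),interpolation=cv2.INTER_CUBIC)]))"
```

```text
F [-0.568  0.001 -0.555] sd [0.11 0.24 0.7 ] T [-0.0507  0.201  -0.0054] sd [0.03  0.076 0.014] J [-1.2000e-02 -5.1229e+01  8.9060e+00 -1.8865e+01 -1.5600e-01 -2.4100e-01
 -6.0000e-03] sd [0.009 0.118 0.028 0.181 0.024 0.069 0.001]
t 25.5 p [ 0.6198 -0.143   0.1643] yaw -25.0 tilt [ 6.680e-02 -7.000e-04 -9.978e-01] F [-0.41 -0.02  0.09] T [-0.01   0.124 -0.015] w 0.351
```

View pics/c23.png

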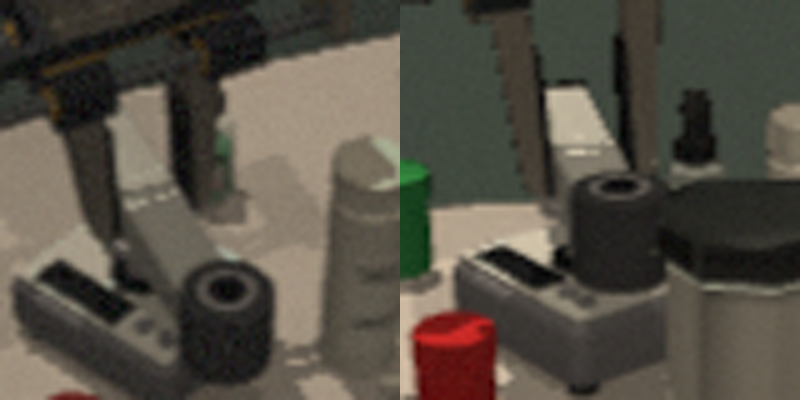

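View pics/w23.png

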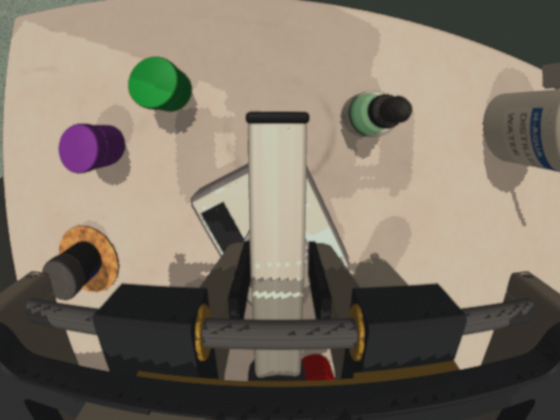

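Request:
jog_arm(increments=[[0,0,0,0,-0.1],[0,0,0,0,0.1],[0,0,0,0,0.1],[0,0.002,-0.008,0,0.1],[0,0,-0.02,0,0.1],[0,0,-0.04,0,0.1],[0,0,-0.06,0,0.1],[0,0,-0.06,0,0.1],[0,0,0,0,0.1]])

```text
clock: 26.55
ee_pos: [0.6131, -0.1444, 0.284]
tcp_rot: [2.618, 1.667, 0.086]
ft_force: [0.3, 0.2, 0.5]
gripper_width: 0.55
```

```bash
python3 -c "
from h import *
import pickle
s,p,R=st()
w=grab('wrist','w24.png');e=grab('scene','s24.png');d=grab('side','e24.png');pickle.dump((w,e,d),open('w24.pkl','wb'))
a=[cv2.cvtColor(x['img'],cv2.COLOR_RGB2BGR) for x in (e,d)]
cv2.imwrite('pics/c24.png',np.hstack([cv2.resize(a[0][140:320,200:350],(400,480),interpolation=cv2.INTER_CUBIC),cv2.resize(a[1][170:270,190:310],(400,333),interpolation=cv2.INTER_CUBIC)[:480] if 0 else cv2.resize(a[1][170:290,190:290],(400,480),interpolation=cv2.INTER_CUBIC)]))"
```

```text
t 26.55 p [ 0.6131 -0.1444  0.284 ] yaw -25.08 tilt [ 0.0669 -0.0015 -0.9978] F [0.32 0.18 0.54] T [-0.097  0.13   0.035] w 0.55
```

View pics/c24.png

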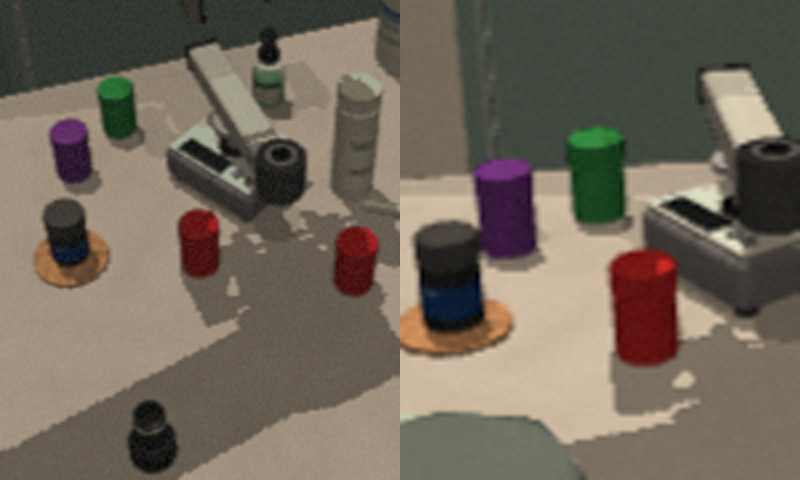

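View pics/w24.png

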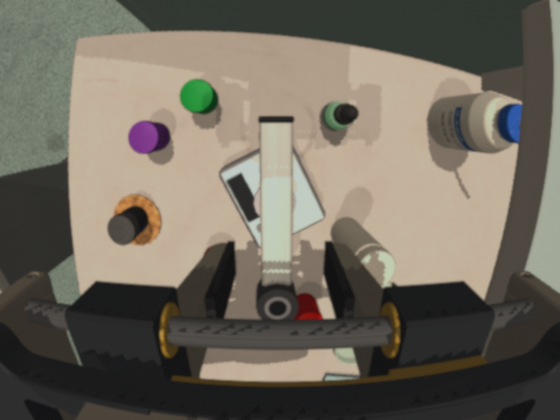

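Request:
jog_arm(increments=[[0,0,-0.03,0,0.1],[0,0,0,0,0.1],[0,0,0,0,0.1],[0,0,0,0,0.1],[0,0,0,0,0.1]])

```text
clock: 27.2
ee_pos: [0.6073, -0.1414, 0.2895]
tcp_rot: [2.628, 1.676, 0.062]
ft_force: [0.0, -0.2, -0.3]
gripper_width: 0.551
```

```bash
python3 -c "
from h import *
import pickle
np.set_printoptions(precision=4,suppress=True)
w0,e0,d0=pickle.load(open('w24.pkl','rb'))
e=grab('scene','s25.png');d=grab('side','e25.png')
def loc(D,c,q):  # subimage shift
    x,y=q;t=D[0]['img'][y-18:y+18,x-18:x+18]
    r=cv2.matchTemplate(D[1]['img'][y-26:y+26,x-26:x+26],t,cv2.TM_CCOEFF_NORMED);return np.unravel_index(r.argmax(),r.shape),r.max()
print(loc((e0,e),0,(305,203)),loc((d0,d),0,(383-0 if 0 else 283,215)))
# crop->px: scene x=200+X/2.667,y=140+Y/2.667 ; side x=190+(X-400)/4,y=170+Y/4
sc=lambda X,Y:ray(e0,200+X*150/400,140+Y*180/480,'scene'); sd=lambda X,Y:ray(d0,190+(X-400)/4,170+Y/4,'side')
print('head top',two(sc(282,155),sd(776,150)),'cap top mid',two(sc(204,47),sd(724,72)))
s,p,R=st()
a=cv2.cvtColor(d['img'],cv2.COLOR_RGB2BGR); cv2.imwrite('pics/c25.png',cv2.resize(a[170:290,200:340],None,fx=5,fy=5,interpolation=cv2.INTER_CUBIC))"
```

```text
((np.int64(8), np.int64(8)), np.float32(0.9862117)) ((np.int64(8), np.int64(8)), np.float32(0.99872863))
head top [ 0.5851 -0.2263  0.1075] cap top mid [ 0.6536 -0.0784  0.0948]
t 27.3 p [ 0.6074 -0.1414  0.2898] yaw -24.99 tilt [ 0.0469  0.0011 -0.9989] F [-0.02 -0.37  0.01] T [-0.035  0.115 -0.006] w 0.548
```

View pics/c25.png

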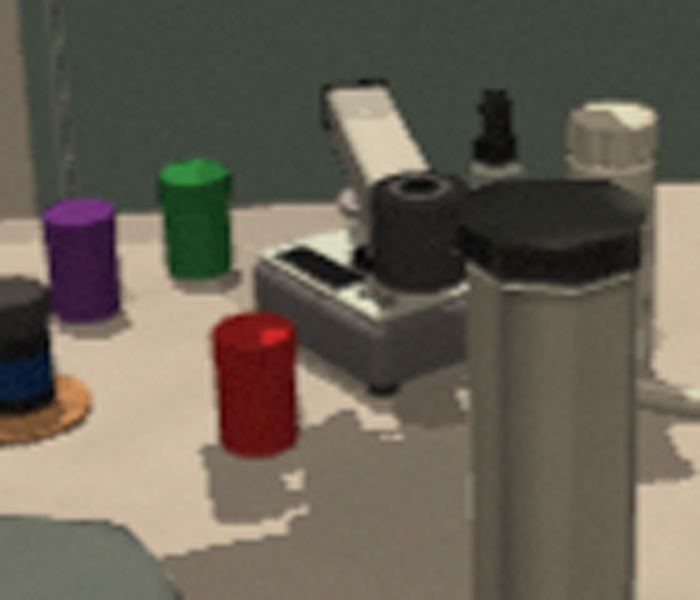

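View pics/s25.png

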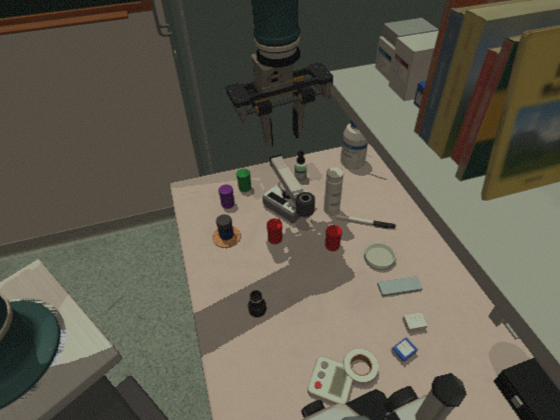

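```bash
python3 -c "
from h import *
print(arm.sign_off())"
```

```text
the job is handed in; nothing more can be done
None
```

The can now stands upright on the cork mat, and the counterbalance arm rests level on the balance pan by itself. I handed the job in at about 27.3 s of the 58 s allowed.

- **Balance point:** A low trial lift near mid-length put it about 14 mm to the cap side. I set the arm down, shifted the grip about 12 mm that way and lifted again. The leftover moment was then about 2 to 4 mm of offset. I carried the arm from there and set it flat on the pan, gripping it over the pan.
- **Last checks:** With the gripper clear, the head top measured 0.1075 m high and the cap top 0.095 m, against 0.108 m and 0.096 m for a level arm. Nothing shifted between pictures about 0.7 s apart. The can, eyepiece, tall tube and dropper bottle are all standing where they should be.
- **What disagreed:**
  - The wrist camera and the fixed cameras put the pan about 4 mm apart, so I aimed between the two.
  - The tool picked up a lean of about 3.5° that I couldn't take out. The arm was carried with a slight roll about its length, and it settled flat on the pan when I let go.

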